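# Lay up a small wooden book case in the binder's case tray

### The job

Gather the parts of one small book case into the case tray: seen with its row of tail stops towards you, the narrow spine strip in the middle, the cover board with the window on the left and the full-size plain cover board on the right, each flat on the tray and slid home against its brass stops. Then stand the small rail weight across the middle of the spine strip, its length reaching squarely from board to board so that it holds all three down. Leave the short board and the wide strip of another book, the paste jar and the thread spool where they are.

Things in the scene. Friction and masses are not known exactly. Their poses are not given: they have to be found in the camera images.
- tray: Dark fixed base 240 (own x) x 110 (own y) x 8 mm; origin: centre of underside. On it brass stops 5 high: five tail stops, faces at y -31, centres x -97 -33 0 33 97, 10 wide (middle 12); fore-edge stops, faces at x -105 and 105, at y 0, 16 long; spine stops from x -15 to -10 at y -25 and 25, 8 long. x runs left bay to right, away from the robot (within 0.3 rad); tail at robot's right.
- window_board: Front cover: pale beech, 80 (own x) x 62 (own y) x 6 mm, with a see-through window 36 x 28 mm in the middle. Origin: centre of underside, z up. Either way round will do. Grip across the 62 mm: a finger fits between its two tail stops (54 mm). Home in the tray at x -65, y 0, against two tail stops and the -x fore-edge stop; 10 mm play to the spine stops.
- plain_board: Back cover: pale beech, 80 (own x) x 62 (own y) x 6 mm, no window. Origin: centre of underside, z up. Either way round will do. Grip across the 62 mm: a finger fits between its two tail stops (54 mm). Home in the tray at x +65, y 0, against two tail stops and the +x fore-edge stop; 15 mm free to the spine strip.
- spine_strip: Spine strip: the narrowest wooden part, pale beech, 20 (own x) x 62 (own y) x 6 mm. Origin: centre of underside, z up. Either way round. Home in the tray at x 0, y 0, against the middle tail stop and, with its -x edge, both spine stops (42 mm free between them). The 15 mm joints beside it are too narrow for a finger, so lay it before the boards if gripped across the 20 mm.
- rail_weight: Small weight cut from steel rail, 0.45 to 0.8 kg: I-section, 80 long (own x), foot 56 wide (own y), 58 mm high. Head 30 mm wide, its sides upright 45 to 54 mm above the underside; web 7 mm. Origin: centre of underside, z up. Grip the head across own y. Ends with its underside 14 mm above the tray's underside. The two far bigger rail pieces at the table corner are not it.
- short_board: Look-alike to leave: plain beech board of another book, only 52 (own x) x 62 (own y) x 6 mm. Origin: centre of underside.
- wide_strip: Look-alike to leave: beech strip of another book, 36 (own x) x 62 (own y) x 6 mm, nearly twice as wide as the spine strip. Origin: centre of underside.
- paste_jar: Bystander to leave: upright loose amber jar with paper band and steel lid, 55 mm diameter, 60 mm high. Origin: centre of underside.
- thread_spool: Bystander to leave: upright loose wooden spool of pale thread, 46 mm diameter, 54 mm high. Origin: centre of underside.
Mind the look-alikes: they are no part of the job. Leave any black look-alike of the window_board alone.

How it is judged:
On the way:
1. the spine strip, the window board and the plain board all lie flat and home against their stops in the tray (x of spine_strip in the frame of tray between -0.004 and 0.004 m and y of spine_strip in the frame of tray between -0.004 and 0.004 m and z of spine_strip in the frame of tray between 0.0055 and 0.0105 m and angle between the x axis of each of spine_strip, window_board, plain_board and the x axis of tray, either way round below 0.08 rad and angle between each of spine_strip, window_board, plain_board's own z axis and vertical below 0.06 rad and x of window_board in the frame of tray between -0.069 and -0.061 m and y of window_board in the frame of tray between -0.004 and 0.004 m and z of window_board in the frame of tray between 0.0055 and 0.0105 m and x of plain_board in the frame of tray between 0.061 and 0.069 m and y of plain_board in the frame of tray between -0.004 and 0.004 m and z of plain_board in the frame of tray between 0.0055 and 0.0105 m), for 0.2 s.
At the end, for the whole second after the job is handed in: Strip and both boards flat in the tray, each within 4 mm of home (tray x 0, -65, +65 mm; y 0), square within 0.08 rad; rail weight upright on them, centred within 10 mm in x, 12 mm in y, length along tray x within 0.15 rad; all at rest; look-alikes, jar and spool moved under 20 mm (all of step 1 and x of rail_weight in the frame of tray between -0.01 and 0.01 m and y of rail_weight in the frame of tray between -0.012 and 0.012 m and z of rail_weight in the frame of tray between 0.011 and 0.017 m and angle between the x axis of rail_weight and the x axis of tray, either way round below 0.15 rad and angle between rail_weight's own z axis and vertical below 0.06 rad and linear speed of each of spine_strip, window_board, plain_board, rail_weight below 0.02 m/s and distance of each of short_board, wide_strip, paste_jar, thread_spool from where it was at the start of the episode below 0.02 m); the robot touches nothing.
It fails at once if a part cut for the other book is shifted more than 20 mm (distance of any of short_board, wide_strip from where it was at the start of the episode above 0.02 m).
It fails at once if the paste jar or the thread spool is shifted more than 20 mm or knocked over (distance of any of paste_jar, thread_spool from where it was at the start of the episode above 0.02 m or angle between any of paste_jar, thread_spool's own z axis and vertical above 0.4 rad).
It also fails if it takes over 131 s, if anything falls off the work surface, if the arm or the gripper's body presses on something with over 40 N, if the wrist force passes 120 N, or if a joint passes its speed limit or range.

### The arm

A 7-joint arm with a two-finger parallel gripper is mounted at the origin on the work surface. World frame = base frame: x ahead of the robot, y to its left, z up, the work surface at z = 0. Lengths are in m, angles in rad, forces in N, time in s.
With the tool pointing down it reaches from about 0.425 to 0.825 m from the base axis. Payload 3.6 kg.
Tool frame: the origin (TCP) lies at the very end of the fingers, on their centre line; the grasp point (between the pads) lies 19 mm behind it; y points along the fingers, z is the direction in which the jaws open and shut, and the axes are right-handed (so a half turn about y gives the same grasp; the last joint's range is limited). The gripper opens to 93 mm and grips with 3 to 60 N. Pads are 15 mm wide; open, the fingers measure 128 mm over their backs; the gripper's body (75 mm by 188 mm) begins 65 mm behind the grasp point.
Start: joints at [-1.345, 0.615, -0.013, 1.423, 0.008, 1.103, -0.04], TCP at [0.162, 0.629, 0.186] pointing down, gripper open.
Joint ranges: [-3.12, 3.12], [-0.3, 2.06], [-1.34, 1.32], [0.26, 2.42], [-1.36, 4.5], [0.01, 1.98], [-2.84, 2.84]. Speed limits (rad/s): [2.79, 2.79, 3.14, 3.14, 3.14, 3.14, 3.14].

### API

Orientations are given as a rotation vector (axis times angle).
In Python, from plant import status, camera, get_calibration, ticket gives the robot as it stands.
- The arm moves only by the tool carry_out, never from a script. Its argument "targets" is a list that holds one entry, the list of rows, each a list of 6 numbers: the shift along the tool's x, y, z in units of 30 mm (1.0 is 30 mm), then the turn, a rotation vector about the tool's x, y, z in degrees. In form: [[[dx, dy, dz, ax, ay, az], ...]]. A call has 1 to 12 rows; each row shifts and turns the commanded pose from where the row before left it, along the tool's axes as they then stand; what a row does not reach is not made up. A row lasts 1/8 s, in which the tool goes at most 62.5 mm and 10.7 degrees, less where a joint would pass 70% of its speed; a pose out of reach is approached as far as the arm can. A call is refused whole if a number of a shift passes 1 or a number of a turn 10.7, either way. A call with a gripper value outside its range is refused whole. "gripper" is the closure, from -1 (fully open) to 1 (shut), so that 0 is half open, set as the call begins (left out, the last holds). The fingers move at their own pace and stop on an object; the grip force is fixed at half the most. Time passes only in rows, so rows that do not move let the fingers close. It gives the time, the measured TCP pose, the force and the opening at its end, in the units of the state.
- status.get_state(): the state, without advancing time (a new reading comes with each control period).
- camera(name): name is "scene" or "top" or "wrist"; returns the picture (480x640x3 uint8, red, green, blue); there is no depth.
- get_calibration(name): a dict with "K" (3x3 intrinsics, pixels), "extrinsics" (4x4, takes a point from world to camera coordinates). Camera axes: x right, y up, looking along -z (the intrinsics and any distortion apply to the point x, -y, -z); pixel columns grow to the right and rows downward; lengths in m; the calibration is good to about 2 mm. A picture is of the moment at which its call begins: read the wrist's pose just before it. get_calibration takes no time and is no camera call; for the wrist camera it gives the pose at the moment of the call.
- ticket.close_job(): hands the job in, once; it reports no verdict.
The state is a dict: "time_s": time; "joint_pos": joint angles; "joint_vel": joint speeds; "joint_efforts": joint torques, N m; "tcp_pos": TCP position; "tcp_rot": TCP orientation; "force": force on the tool from outside, world axes, zero at the start; "wrist_torque": the same for the moment, N m; "width": finger opening in m.
Only numpy, scipy, OpenCV 4.12 (cv2) and the standard library are available. Lean on these libraries where they do the work, as an engineer would, in place of code of your own. Each camera call takes 0.05 s, during which the arm holds its last target.

## Working session

There is one attempt and no reset: what is moved stays moved. The work goes in short steps, Python scripts to look and compute and a tool call to move; the robot and the scene stay as the last step left them, time stands still between calls to the robot, and variables do not carry over. Pictures are saved under pics/ and viewed, and the job is handed in when it is done.

Besides the shell and the picture viewer there is one more tool, called after "Request:" in YAML: its name, and indented under it one key for each argument. carry_out: Moves the arm, as the interface text tells. Its arguments: {"type":"object","properties":{"targets":{"type":"array","items":{"type":"array","items":{"type":"array","items":{"type":"number"}}}},"gripper":{"type":"number"}},"required":["targets"]}

```bash
ls; mkdir -p pics; python3 - <<'E'
from plant import status,camera,get_calibration
import cv2
print(status.get_state())
for n in("scene","top","wrist"):
    im=camera(n);cv2.imwrite(f"pics/{n}0.png",im[:,:,::-1]);c=get_calibration(n);print(n,c)
E
```

```text
pics
{'time_s': 0.0, 'joint_pos': array([-1.34548357,  0.61591499, -0.01262806,  1.42492776,  0.00810092,
        1.10336412, -0.04040545]), 'joint_vel': array([-0.00102986,  0.00089041, -0.00090989, -0.00101264, -0.00022288,
       -0.0028057 , -0.00126611]), 'joint_efforts': array([ 1.22703213e-05, -4.58932400e+01,  2.08981270e-01, -1.65745175e+01,
       -6.11699140e-02,  2.04279221e-02,  2.18365467e-04]), 'tcp_pos': array([0.16172026, 0.62864796, 0.18457442]), 'tcp_rot': array([-1.56429723,  0.1979212 , -0.19746267]), 'force': array([-0.24933357, -0.28169885,  0.87551188]), 'wrist_torque': array([0.0274083 , 0.01495168, 0.02212095]), 'width': 0.09304760035921214}
scene {'K': array([[610.01899316,   0.        , 318.90449299],
       [  0.        , 610.01899316, 241.61868897],
       [  0.        ,   0.        ,   1.        ]]), 'extrinsics': array([[-0.46247747,  0.88660082, -0.00732001,  0.24416226],
       [-0.58196986, -0.29732363,  0.75690802,  0.29676086],
       [ 0.66889886,  0.35431292,  0.65348043, -1.78362197],
       [ 0.        ,  0.        ,  0.        ,  1.        ]]
[... 154 characters left out ...]
.        ]]), 'extrinsics': array([[-0.01486502, -0.99981601,  0.01212351, -0.01009582],
       [ 0.99298843, -0.01333926,  0.11745653, -0.53085362],
       [-0.1172732 ,  0.01378449,  0.99300402, -1.14744178],
       [ 0.        ,  0.        ,  0.        ,  1.        ]])}
wrist {'K': array([[412.39216018,   0.        , 318.46545113],
       [  0.        , 412.39216018, 240.55502417],
       [  0.        ,   0.        ,   1.        ]]), 'extrinsics': array([[ 0.25015249,  0.96820356, -0.0023671 , -0.64796324],
       [-0.93085337,  0.23982844, -0.27567068,  0.03148751],
       [-0.26633763,  0.07116312,  0.96124923, -0.39201315],
       [ 0.        ,  0.        ,  0.        ,  1.        ]])}
```

View pics/top0.png

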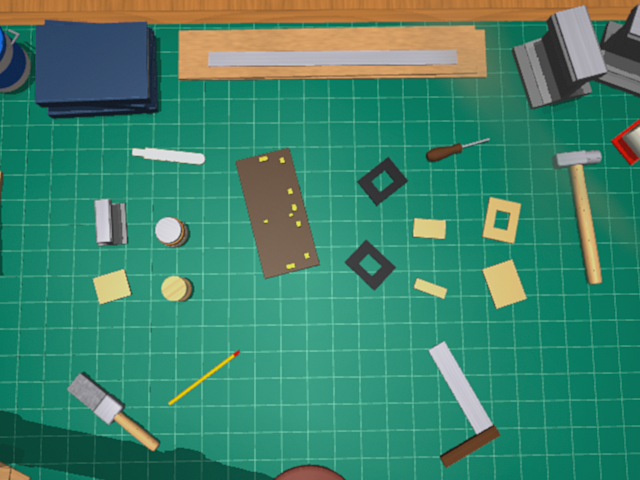

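View pics/scene0.png

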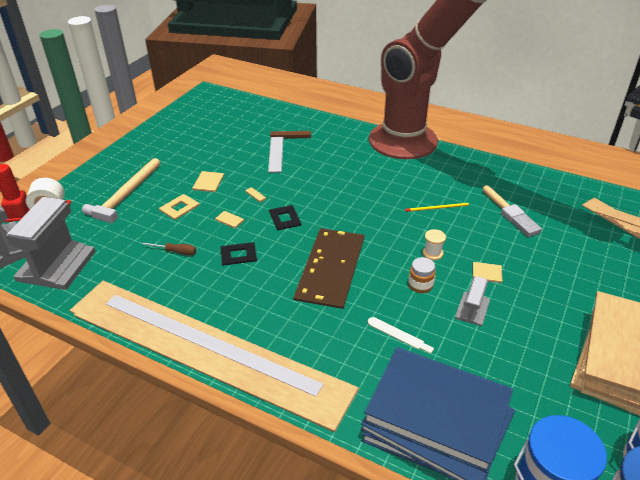

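View pics/wrist0.png

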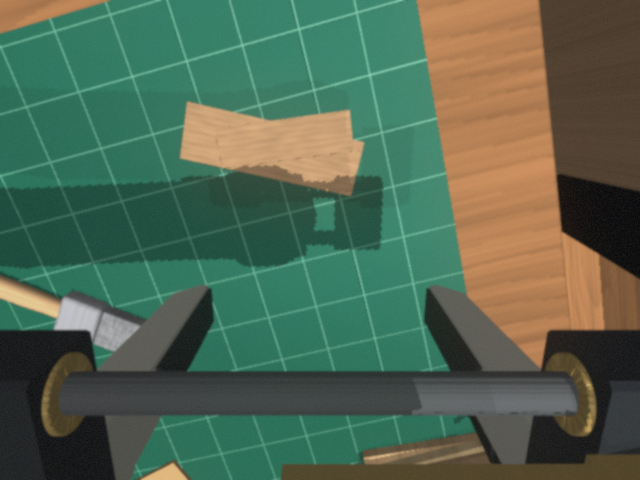

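```bash
cat > h.py <<'E'
import numpy as np, cv2
from plant import status,camera,get_calibration
from scipy.spatial.transform import Rotation as R
def unproj(c,px,z):
    px=np.atleast_2d(px).astype(float);K,E=c["K"],c["extrinsics"]
    d=np.c_[(px[:,0]-K[0,2])/K[0,0],-(px[:,1]-K[1,2])/K[1,1],-np.ones(len(px))]
    Rm,t=E[:3,:3],E[:3,3]; C=-Rm.T@t; d=d@Rm
    return C+d*((z-C[2])/d[:,2])[:,None]
def proj(c,P):
    P=np.atleast_2d(P);K,E=c["K"],c["extrinsics"];q=P@E[:3,:3].T+E[:3,3]
    return np.c_[K[0,0]*q[:,0]/-q[:,2]+K[0,2],-K[1,1]*q[:,1]/-q[:,2]+K[1,2]]
def rects(c,mask,z,amin=100,amax=1e9):
    cs,_=cv2.findContours(mask,cv2.RETR_EXTERNAL,cv2.CHAIN_APPROX_NONE);o=[]
    for k in cs:
        if amin<cv2.contourArea(k)<amax:
            w=unproj(c,k[:,0],z)[:,:2]*1000
            r=cv2.minAreaRect(w.astype(np.float32)); o.append((k[:,0].mean(0),r,cv2.contourArea(k)))
    return o
E
python3 - <<'E'
from h import *
c=get_calibration("top");im=cv2.imread("pics/top0.png")
hsv=cv2.cvtColor(im,cv2.COLOR_BGR2HSV)
m=cv2.inRange(hsv,(12,50,150),(32,200,255))
for p,r,a in rects(c,m,.006,150,4000): print("beech",p.round(),np.round(r[0],1),np.round(r[1],1),round(r[2],1),a)
m=cv2.inRange(hsv,(0,30,40),(20,140,120))
for p,r,a in rects(c,m,.008,1000,20000): print("tray",p.round(),np.round(r[0],1),np.round(r[1],1),round(r[2],1),a)
m=cv2.inRange(hsv,(20,150,120),(32,255,255))
for p,r,a in rects(c,m,.013,6,4000): print("brass",p.round(),np.round(r[0],1),np.round(r[1],1),round(r[2],1),a)
z=cv2.resize(im[110:330,60:340],None,fx=2.8,fy=2.6,interpolation=cv2.INTER_CUBIC);cv2.imwrite("pics/z0.png",z)
z=cv2.resize(im[130:330,340:540],None,fx=3,fy=3,interpolation=cv2.INTER_CUBIC);cv2.imwrite("pics/z1.png",z)
E
```

```text
beech [ 12. 474.] [ 96.  544.8] [52.9 23.2] 89.0 219.5
beech [136. 431.] [166.8 321.9] [97.7 17.6] 50.8 440.0
beech [430. 288.] [ 425.5 -240.3] [61.5 20.1] 69.1 293.0
beech [179. 289.] [431.8 249.2] [53.8 44.1] 89.2 447.5
beech [112. 286.] [437.8 372.8] [52.1 62.2] 16.3 828.5
beech [504. 284.] [ 432.2 -384.3] [80.3 62.6] 17.6 1263.0
beech [429. 228.] [ 542.2 -242.9] [62.7 36.6] 85.1 544.5
beech [501. 220.] [ 557.1 -385.9] [63. 81.] 76.8 1238.5
beech [586. 224.] [ 548.7 -552.4] [237.4  24.3] 5.6 1254.5
tray [276. 203.] [601.8  60. ] [187.6 107.8] 13.7 4318.0
brass [201. 379.] [260.9 198.2] [  6.1 147.6] 36.1 195.5
brass [290. 266.] [472.1  28.7] [ 6.5 14.5] 13.3 18.0
brass [306. 255.] [492.3  -2.8] [5.8 7.7] 89.2 9.5
brass [298. 223.] [554.   12.5] [8.7 7. ] 26.0 10.5
brass [294. 207.] [586.1  20.2] [12.   6.6] 13.2 14.5
brass [290. 191.] [618.1  28.7] [5.9 7.9] 89.4 10.0
brass [282. 160.] [680.1  43.8] [5.9 8. ] 89.5 11.0
brass [263. 158.] [684.6  80.1] [15.7  8. ] 89.3 22.5
```

View pics/z0.png

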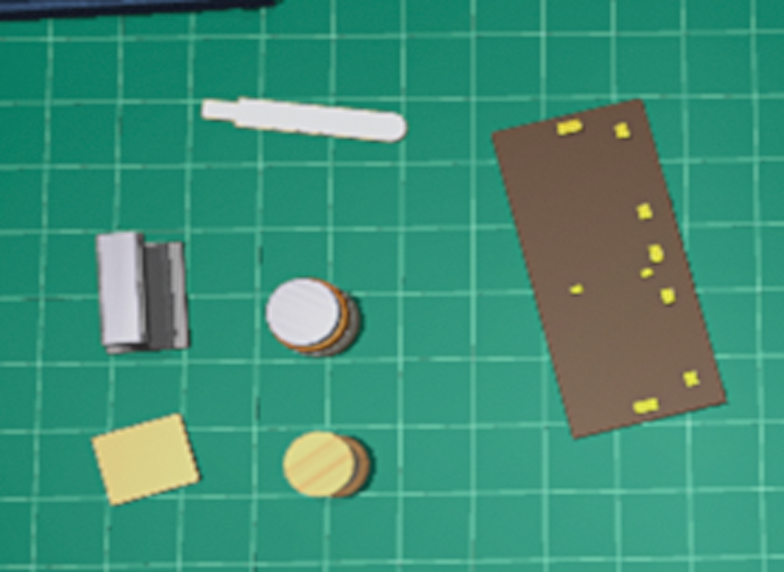

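View pics/z1.png

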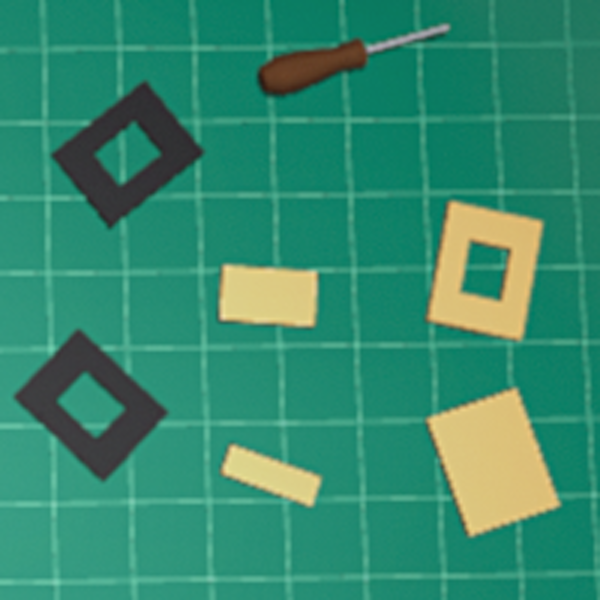

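```bash
cat >> h.py <<'E'
def tray():
    a,b=np.load("tray.npy")[:2],np.load("tray.npy")[2]; return a,b
def t2w(x,y):
    a,b=tray();return a+np.array([[np.cos(b),-np.sin(b)],[np.sin(b),np.cos(b)]])@[x,y]
def plan(x,y,z,jaw):
    """target TCP (m), jaw direction in world (rad, mod pi)"""
    s=status.get_state();Rm=R.from_rotvec(s["tcp_rot"]).as_matrix();p=s["tcp_pos"]
    print("tcp",p.round(4),"w",round(s["width"],4),"F",s["force"].round(1),"t",round(s["time_s"],2),"j7",round(s["joint_pos"][6],2),"ydown",Rm[:,1].round(4))
    cur=np.arctan2(Rm[1,2],Rm[0,2]); d=(jaw-cur+np.pi/2)%np.pi-np.pi/2
    # target rot
    zt=np.array([np.cos(cur+d),np.sin(cur+d),0]);yt=np.array([0,0,-1.]);Rt=np.c_[np.cross(yt,zt),yt,zt]
    rv=R.from_matrix(Rm.T@Rt).as_rotvec(degrees=True)
    print("jaw now deg",np.degrees(cur).round(1),"turn (tool rotvec deg)",rv.round(2))
    dp=np.array([x,y,z])-p
    print("shift after turn, units:",(Rt.T@dp/0.03).round(3)," before turn:",(Rm.T@dp/0.03).round(3))
E
python3 - <<'E'
from h import *
w=np.array([[472.1,28.7],[684.6,80.1],[492.3,-2.8],[554,12.5],[586.1,20.2],[618.1,28.7],[680.1,43.8]])
t=np.array([[-107.5,0],[107.5,0],[-97,-33.5],[-33,-33.5],[0,-33.5],[33,-33.5],[97,-33.5]])
A=w-w.mean(0);B=t-t.mean(0)
th=np.arctan2((B[:,0]*A[:,1]-B[:,1]*A[:,0]).sum(),(A*B).sum())
Rm=np.array([[np.cos(th),-np.sin(th)],[np.sin(th),np.cos(th)]])
c=w.mean(0)-Rm@t.mean(0);print(c,th,(w-(t@Rm.T+c)).round(1))
# contour check
cal=get_calibration("top");im=cv2.imread("pics/top0.png");hsv=cv2.cvtColor(im,cv2.COLOR_BGR2HSV)
m=cv2.inRange(hsv,(0,30,40),(20,140,140))|cv2.inRange(hsv,(20,100,90),(34,255,255));m[:, :220]=0;m[:,335:]=0;m[:130]=0;m[290:]=0
m=cv2.morphologyEx(m,cv2.MORPH_CLOSE,np.ones((5,5)))
for r in rects(cal,m,.008,1000): print(r)
np.save("tray.npy",np.r_[c/1000,th])
plan(.45,.2,.15,np.radians(-20.9))
E
```

```text
[578.21745418  53.41546444] 0.2397703238681898 [[-1.7  0.8]
 [ 2.   1.2]
 [ 0.4 -0.6]
 [-0.1 -0.5]
 [-0.1 -0.7]
 [-0.1 -0. ]
 [-0.3 -0.1]]
(array([276.74702381, 212.93452381]), ((577.51611328125, 54.27922058105469), (237.57261657714844, 108.18215942382812), 13.661800384521484), 6482.0)
tcp [0.1618 0.6289 0.1849] w 0.093 F [ 0.1  0.  -0.7] t 0.15 j7 -0.04 ydown [-5.0e-04 -1.9e-03 -1.0e+00]
jaw now deg 75.6 turn (tool rotvec deg) [ 9.000e-02 -8.352e+01 -8.000e-02]
shift after turn, units: [ -9.927   1.162 -14.076]  before turn: [ 12.866   1.184 -11.45 ]
```

Request:
carry_out:
  targets:
    - [[1,0,-0.1,0,2.8,0],[1,0,-0.1,0,2.8,0],[1,0,-0.1,0,2.8,0],[1,0,-0.1,0,2.8,0],[1,0,-0.1,0,2.8,0],[1,0,-0.1,0,2.8,0],[1,0,-0.1,0,2.8,0],[1,0,-0.1,0,2.8,0],[1,0,-0.1,0,2.8,0],[1,0,-0.1,0,2.8,0],[1,0,-0.1,0,2.8,0],[1,0,-0.1,0,2.8,0]]

```text
time_s: 1.65
tcp_pos: [0.4526, 0.4213, 0.1853]
tcp_rot: [-1.47, 0.656, -0.656]
force: [0.5, -0.7, -0.3]
width: 0.0933
```

Request:
carry_out:
  targets:
    - [[1,0,-0.1,0,2.8,0],[1,0,-0.1,0,2.8,0],[1,0,-0.1,0,2.8,0],[1,0,-0.1,0,2.8,0],[1,0,-0.1,0,2.8,0],[1,0,-0.1,0,2.8,0],[1,0,-0.1,0,2.8,0],[1,0,-0.1,0,2.8,0],[1,0,-0.1,0,2.8,0],[1,0,-0.1,0,2.8,0],[1,0,-0.1,0,2.8,0],[1,0,-0.1,0,2.8,0]]

```text
time_s: 3.15
tcp_pos: [0.579, 0.088, 0.1854]
tcp_rot: [-1.275, 1.102, -1.102]
force: [0.4, 0.5, -0.0]
width: 0.0935
```

```bash
python3 - <<'E'
from h import *
plan(.4255,-.2403,.12,np.radians(-20.9))
E
```

```text
tcp [0.579  0.088  0.1854] w 0.0935 F [ 0.4  0.5 -0. ] t 3.15 j7 0.14 ydown [-7.e-04 -1.e-04 -1.e+00]
jaw now deg 8.3 turn (tool rotvec deg) [4.000e-02 2.919e+01 1.000e-02]
shift after turn, units: [12.05   2.18  -0.877]  before turn: [10.091  2.185 -6.641]
```

```bash
python3 - <<'E'
from h import *
c=get_calibration("wrist");cv2.imwrite("pics/w1.png",camera("wrist")[:,:,::-1]);np.savez("w1.npz",**c)
E
```

Request:
carry_out:
  targets:
    - [[0.8,0,-0.6,0,2.43,0],[0.8,0,-0.6,0,2.43,0],[0.8,0,-0.5,0,2.43,0],[0.9,0,-0.4,0,2.43,0],[1,0,-0.3,0,2.43,0],[1,0,-0.2,0,2.43,0],[1,0,-0.1,0,2.43,0],[1,0,-0.1,0,2.43,0],[1,0,-0.1,0,2.43,0],[1,0.2,-0.1,0,2.43,0],[1,0.4,0,0,2.43,0],[1,0.4,0,0,2.43,0]]

```text
time_s: 4.7
tcp_pos: [0.4565, -0.2492, 0.1555]
tcp_rot: [-1.014, 1.472, -1.473]
force: [0.1, 0.1, 0.6]
width: 0.0927
```

```bash
python3 - <<'E'
from h import *
plan(.4255,-.2403,.12,np.radians(-20.9))
c=get_calibration("wrist");cv2.imwrite("pics/w2.png",camera("wrist")[:,:,::-1]);np.savez("w2.npz",**c)
E
```

```text
tcp [ 0.4565 -0.2492  0.1555] w 0.0927 F [0.1 0.1 0.6] t 4.7 j7 0.39 ydown [ 4.e-04 -2.e-04 -1.e+00]
jaw now deg -20.9 turn (tool rotvec deg) [-0.03  0.03  0.  ]
shift after turn, units: [ 0.092  1.182 -1.071]  before turn: [ 0.091  1.182 -1.071]
```

View pics/w1.png

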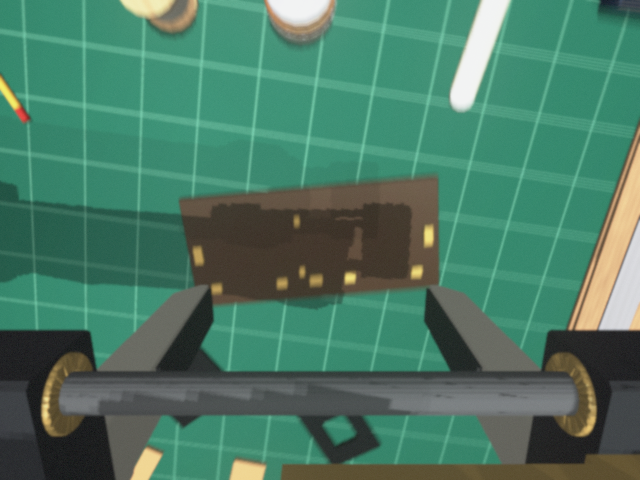

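View pics/w2.png

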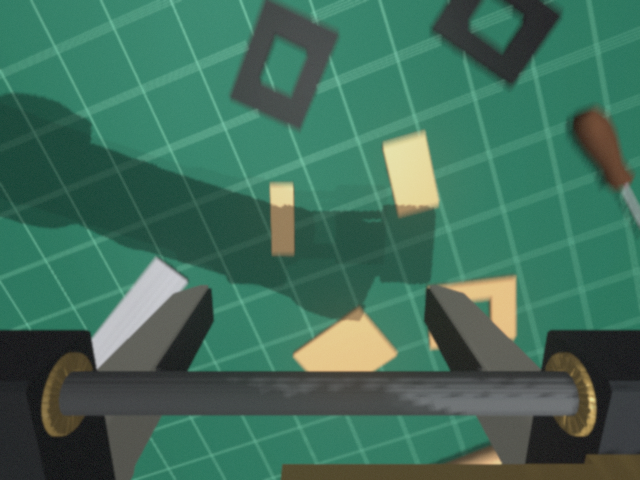

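```bash
python3 - <<'E'
from h import *
c=dict(np.load("w2.npz"));print(unproj(c,[[282,219],[271,183],[293,183],[272,255],[294,255]],.006).round(4))
c=dict(np.load("w1.npz"))
im=cv2.imread("pics/w1.png");hsv=cv2.cvtColor(im,cv2.COLOR_BGR2HSV)
m=cv2.inRange(hsv,(18,90,90),(34,255,255));m[:,:185]=0;m[:,440:]=0;m[:190]=0;m[300:]=0
W=[]
for p,r,a in rects(c,m,.013,10): print(p.round(),np.round(r[0],1),np.round(r[1],1))
for q in [(-107.5,0),(107.5,0),(-97,-33.5),(-33,-33.5),(0,-33.5),(33,-33.5),(97,-33.5),(-12.5,25),(-12.5,-25)]: print(q,(1000*t2w(*np.array(q)/1000)).round(1))
E
```

```text
[[ 0.4248 -0.2424  0.006 ]
 [ 0.428  -0.2101  0.006 ]
 [ 0.4454 -0.2168  0.006 ]
 [ 0.404  -0.2695  0.006 ]
 [ 0.4223 -0.2765  0.006 ]]
[216. 288.] [491.3  -4.1] [10.7 13.1]
[282. 283.] [553.6  10.2] [11.6 14.7]
[316. 280.] [585.7  18. ] [13.5 14.4]
[350. 278.] [617.2  25.2] [12.5 15.3]
[302. 272.] [570.7  24.6] [ 6.7 13.3]
[416. 272.] [679.2  40.7] [13.4 16.4]
[198. 255.] [471.4  26.4] [10.7 21. ]
[428. 235.] [682.9  77.1] [11.2 24.1]
[296. 221.] [559.1  73.1] [ 5.6 11.4]
(-107.5, 0) [473.8  27.9]
(107.5, 0) [682.6  78.9]
(-97, -33.5) [491.9  -2.2]
(-33, -33.5) [554.1  13. ]
(0, -33.5) [586.2  20.9]
(33, -33.5) [618.2  28.7]
(97, -33.5) [680.4  43.9]
(-12.5, 25) [560.1  74.7]
(-12.5, -25) [572.   26.2]
```

Request:
carry_out:
  targets:
    - [[0.1,0.2,-0.55,0,0,0],[0,0.6,-0.52,0,0,0],[0,0.8,0,0,0,0],[0,0.8,0,0,0,0],[0,0.8,0,0,0,0],[0,0.8,0,0,0,0],[0,0.6,0,0,0,0],[0,0,0,0,0,0]]

```text
time_s: 5.75
tcp_pos: [0.425, -0.2388, 0.0169]
tcp_rot: [-1.016, 1.474, -1.469]
force: [-0.4, -0.3, 0.8]
width: 0.0931
```

```bash
python3 - <<'E'
from h import *
plan(.4255,-.241,.002,np.radians(-20.9))
cv2.imwrite("pics/w3.png",camera("wrist")[:,:,::-1])
E
```

```text
tcp [ 0.425  -0.2388  0.0169] w 0.0931 F [-0.4 -0.3  0.8] t 5.75 j7 0.54 ydown [-0.0023  0.0015 -1.    ]
jaw now deg -20.8 turn (tool rotvec deg) [ 0.15  0.12 -0.03]
shift after turn, units: [0.063 0.496 0.041]  before turn: [0.064 0.496 0.042]
```

View pics/w3.png

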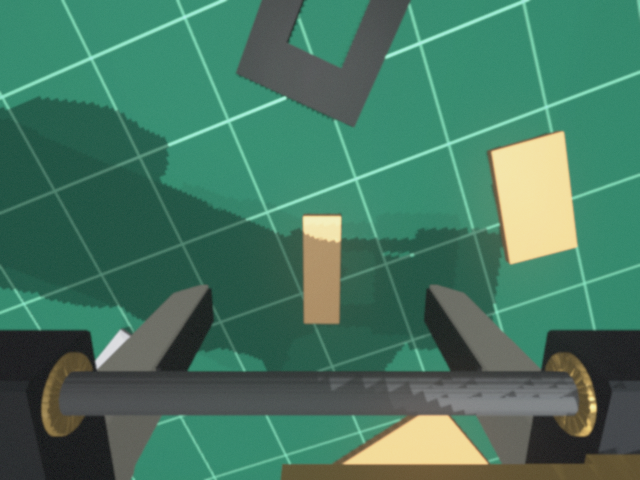

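Request:
carry_out:
  targets:
    - [[0.06,0.25,0.04,0,0,0],[0,0.23,0,0,0,0],[0,0,0,0,0,0]]

```text
time_s: 6.18
tcp_pos: [0.426, -0.2413, 0.0031]
tcp_rot: [-1.015, 1.472, -1.471]
force: [0.1, 0.3, -0.1]
width: 0.093
```

Request:
carry_out:
  targets:
    - [[0,0,0,0,0,0],[0,0,0,0,0,0],[0,0,0,0,0,0],[0,0,0,0,0,0],[0,0,0,0,0,0],[0,0,0,0,0,0],[0,0,0,0,0,0],[0,0,0,0,0,0]]
  gripper: 1

```text
time_s: 7.18
tcp_pos: [0.4262, -0.2415, 0.0034]
tcp_rot: [-1.015, 1.471, -1.471]
force: [-0.4, 0.6, -0.0]
width: 0.0175
```

Request:
carry_out:
  targets:
    - [[0,-0.5,0,0,0,0],[0,-1,0,0,0,0],[0,-1,0,0,0,0],[0,-1,0,0,0,0],[0,0,0,0,0,0]]

```text
time_s: 7.8
tcp_pos: [0.4278, -0.2426, 0.1111]
tcp_rot: [-1.012, 1.466, -1.475]
force: [0.3, -0.0, -0.5]
width: 0.0002
```

```bash
python3 - <<'E'
from h import *
print(t2w(.0015,.0015),tray())
a=tray()[1]
x,y=t2w(.0015,.0015)
plan(x,y,.09,a)
cv2.imwrite("pics/w4.png",camera("wrist")[:,:,::-1])
E
```

```text
[0.57931832 0.05522877] (array([0.57821745, 0.05341546]), np.float64(0.2397703238681898))
tcp [ 0.4278 -0.2426  0.1111] w 0.0002 F [ 0.3 -0.  -0.5] t 7.8 j7 0.45 ydown [ 0.0054 -0.0027 -1.    ]
jaw now deg -20.8 turn (tool rotvec deg) [ -0.32 -34.52   0.14]
shift after turn, units: [-8.443  0.704  7.264]  before turn: [-11.074   0.705   1.196]
```

View pics/w4.png

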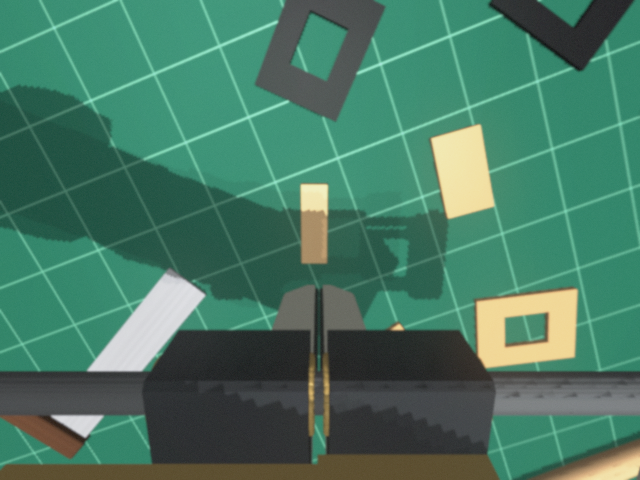

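Request:
carry_out:
  targets:
    - [[0,0,0,0,0,0],[0,0,0,0,0,0],[0,0,0,0,0,0],[0,0,0,0,0,0],[0,0,0,0,0,0],[0,0,0,0,0,0]]
  gripper: -0.1

```text
time_s: 8.6
tcp_pos: [0.4262, -0.2415, 0.1083]
tcp_rot: [-1.015, 1.471, -1.471]
force: [0.4, 0.4, -0.2]
width: 0.0503
```

```bash
python3 - <<'E'
from h import *
c=get_calibration("top");im=camera("top")[:,:,::-1]
cv2.imwrite("pics/t5.png",im)
cv2.imwrite("pics/t5z.png",cv2.resize(im[130:330,340:540],None,fx=3,fy=3))
hsv=cv2.cvtColor(im,cv2.COLOR_BGR2HSV);m=cv2.inRange(hsv,(12,50,60),(32,200,255))
for p,r,a in rects(c,m,.006,150,4000): print("beech",p.round(),np.round(r[0],1),np.round(r[1],1),round(r[2],1),a)
plan(.4255,-.241,.002,np.radians(-20.9))
E
```

```text
beech [ 12. 473.] [ 99.6 544.1] [55.3 30.4] 89.0 283.5
beech [484. 439.] [ 139.9 -325.8] [20.9 71.9] 28.6 279.5
beech [136. 431.] [167.5 320.8] [98.6 21.1] 51.2 534.0
beech [427. 287.] [ 427.6 -235.3] [50.6 21.1] 69.1 220.0
beech [176. 289.] [432.7 248.2] [56. 46.] 89.2 557.5
beech [112. 286.] [438.  372.4] [52.2 63.2] 16.8 839.5
beech [429. 228.] [ 542.1 -242.9] [62.8 36.7] 85.1 548.0
beech [502. 217.] [ 564.1 -387. ] [63.7 66.8] 76.8 683.0
beech [585. 224.] [ 548.4 -550.7] [237.6  29. ] 5.7 1546.5
beech [445. 151.] [ 696.8 -279.4] [20.5 68.2] 14.7 184.5
tcp [ 0.4262 -0.2415  0.1084] w 0.0507 F [ 0.7 -0.2 -0.1] t 8.65 j7 0.46 ydown [-0. -0. -1.]
jaw now deg -20.8 turn (tool rotvec deg) [0.   0.11 0.  ]
shift after turn, units: [-0.008  3.546 -0.029]  before turn: [-0.008  3.546 -0.029]
```

View pics/t5z.png

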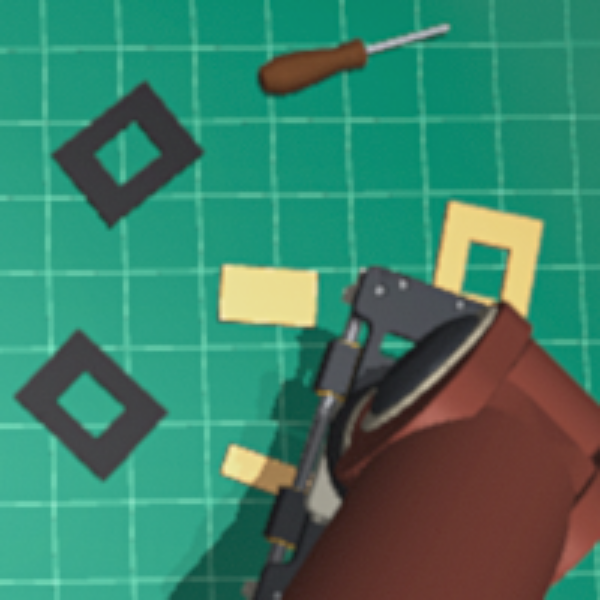

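Request:
carry_out:
  targets:
    - [[0,0.8,-0.02,0,0,0],[0,1,0,0,0,0],[0,1,0,0,0,0],[0,0.5,0,0,0,0],[0,0.23,0,0,0,0],[0,0,0,0,0,0]]

```text
time_s: 9.4
tcp_pos: [0.4259, -0.2415, 0.0026]
tcp_rot: [-1.015, 1.471, -1.472]
force: [0.3, -0.1, 0.5]
width: 0.0514
```

Request:
carry_out:
  targets:
    - [[0,0,0,0,0,0],[0,0,0,0,0,0],[0,0,0,0,0,0],[0,0,0,0,0,0],[0,0,0,0,0,0],[0,0,0,0,0,0]]
  gripper: 1

```text
time_s: 10.15
tcp_pos: [0.4256, -0.2413, 0.0024]
tcp_rot: [-1.015, 1.471, -1.471]
force: [0.2, -0.5, -0.5]
width: 0.0007
```

```bash
python3 - <<'E'
from h import *
cv2.imwrite("pics/w6.png",camera("wrist")[:,:,::-1])
im=camera("scene")[:,:,::-1];cv2.imwrite("pics/s6.png",cv2.resize(im[130:310,120:380],None,fx=3,fy=3))
E
```

```text
(no output)
```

View pics/w6.png

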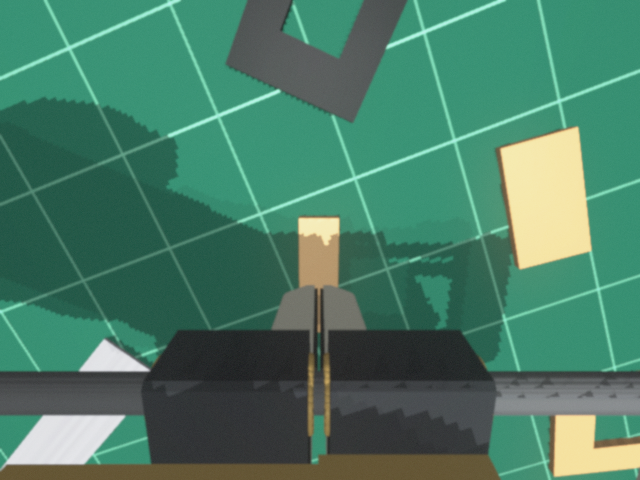

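View pics/s6.png

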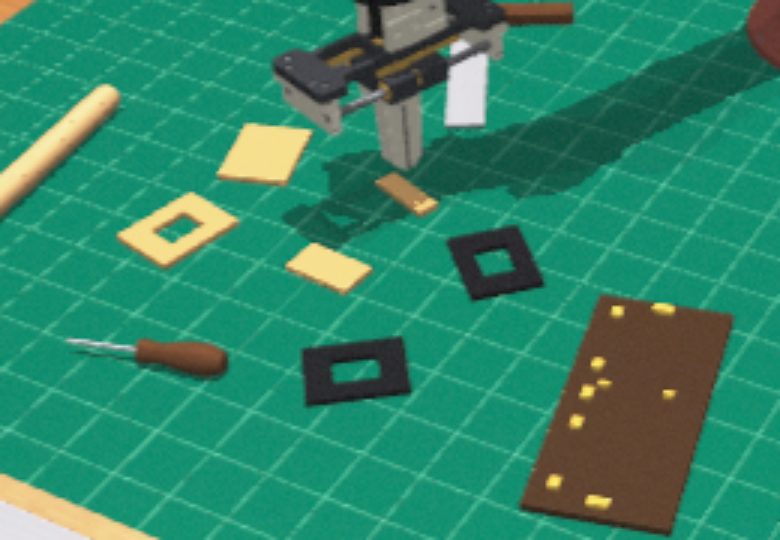

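```bash
python3 - <<'E'
from h import *
s=status.get_state();p=s["tcp_pos"];print(p,s["joint_pos"])
Rm=R.from_rotvec(s["tcp_rot"]).as_matrix();print(Rm.round(3))
for n in("scene","wrist","top"):
    c=get_calibration(n);print(n,proj(c,p), proj(c,p-Rm[:,1]*.019),proj(c,[.4255,-.241,.006]))
    if n=="wrist":
        E=c["extrinsics"];C=-E[:3,:3].T@E[:3,3];print("cam in tool",Rm.T@(C-p))
a,b=proj(get_calibration("scene"),p)[0]-[120,130];print(a*3,b*3)
im=camera("top")[:,:,::-1];cv2.imwrite("pics/t7.png",cv2.resize(im[130:330,340:540],None,fx=3,fy=3))
E
```

```text
[ 0.42561289 -0.24131389  0.00244158] [ 0.25535359  0.67689224  0.32551609  2.06710489 -0.46115112  0.46674078
  0.56747438]
[[-0.355 -0.     0.935]
 [-0.935 -0.    -0.355]
 [ 0.    -1.    -0.   ]]
scene [[254.68161589 194.34466821]] [[254.11940333 188.38517258]] [[254.70318654 193.24513448]]
wrist [[319.16230269 275.49324349]] [[319.19387744 289.95855733]] [[318.73840578 277.5427439 ]]
cam in tool [-7.61326556e-02 -1.99108885e-01 -1.10038518e-04]
top [[429.92940891 288.02910157]] [[431.9044923 287.7224469]] [[430.1349068  288.03358316]]
404.044847663101 193.03400464167913
```

View pics/t7.png

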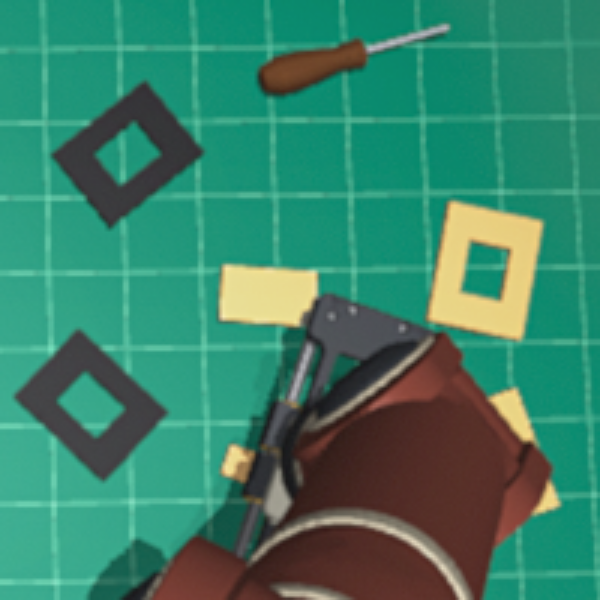

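```bash
python3 - <<'E'
from h import *
s=status.get_state();p=s["tcp_pos"];Rm=R.from_rotvec(s["tcp_rot"]).as_matrix()
cw,cs=get_calibration("wrist"),get_calibration("scene")
for d in (0,.01,.015,.019,.022,.025,.03):
    print(d,[ (proj(cw,p+Rm@[x,-d,0])[0].round(1)) for x in(-.0075,.0075)],[ ((proj(cs,p+Rm@[x,-d,0])[0]-[120,130])*3).round(0) for x in(-.0075,.0075)])
im=cv2.imread("pics/s6.png")
cv2.imwrite("pics/s6z.png",cv2.resize(im[60:260,320:480],None,fx=3.5,fy=3,interpolation=cv2.INTER_CUBIC))
E
```

```text
0 [array([319.2, 261.7]), array([319.2, 289. ])] [array([409., 197.]), array([399., 189.])]
0.01 [array([319.2, 268.4]), array([319.2, 296.9])] [array([408., 187.]), array([398., 180.])]
0.015 [array([319.2, 272. ]), array([319.2, 301.1])] [array([408., 183.]), array([397., 175.])]
0.019 [array([319.2, 275. ]), array([319.2, 304.6])] [array([408., 179.]), array([397., 171.])]
0.022 [array([319.2, 277.4]), array([319.2, 307.3])] [array([407., 176.]), array([397., 169.])]
0.025 [array([319.2, 279.8]), array([319.2, 310.1])] [array([407., 173.]), array([397., 166.])]
0.03 [array([319.2, 284. ]), array([319.2, 315. ])] [array([407., 168.]), array([396., 161.])]
```

View pics/s6z.png

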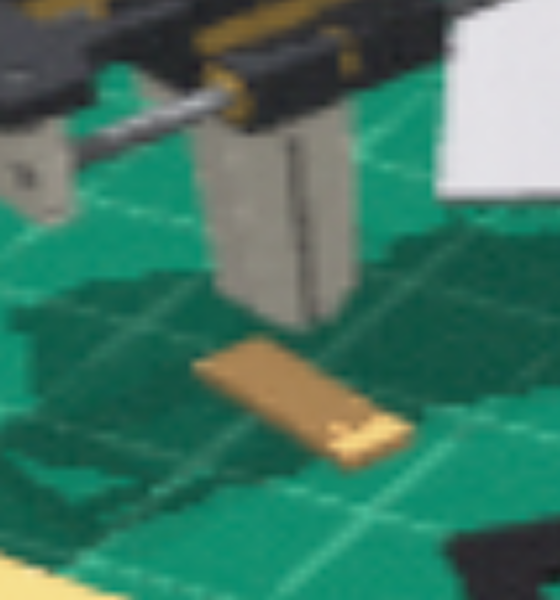

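Request:
carry_out:
  targets:
    - [[0,0,0,0,0,0],[0,0,0,0,0,0],[0,0,0,0,0,0],[0,0,0,0,0,0],[0,0,0,0,0,0],[0,0.2,0,0,0,0],[0,0.2,0,0,0,0],[0,0.2,0,0,0,0],[0,0,0,0,0,0]]
  gripper: -0.1

```text
time_s: 11.42
tcp_pos: [0.4252, -0.2411, -0.0162]
tcp_rot: [-1.016, 1.473, -1.47]
force: [0.2, 0.4, -0.3]
width: 0.0513
```

```bash
python3 - <<'E'
from h import *
plan(.4255,-.241,-.025,np.radians(-20.9))
cv2.imwrite("pics/w8.png",camera("wrist")[:,:,::-1])
im=camera("scene")[:,:,::-1];cv2.imwrite("pics/s8.png",cv2.resize(im[150:220,220:290],None,fx=8,fy=8,interpolation=cv2.INTER_CUBIC))
E
```

```text
tcp [ 0.4252 -0.2411 -0.0162] w 0.0513 F [ 0.2  0.4 -0.3] t 11.43 j7 0.58 ydown [-1.2e-03  7.0e-04 -1.0e+00]
jaw now deg -20.8 turn (tool rotvec deg) [ 0.08  0.11 -0.01]
shift after turn, units: [-0.006  0.294  0.008]  before turn: [-0.006  0.294  0.009]
```

View pics/s8.png

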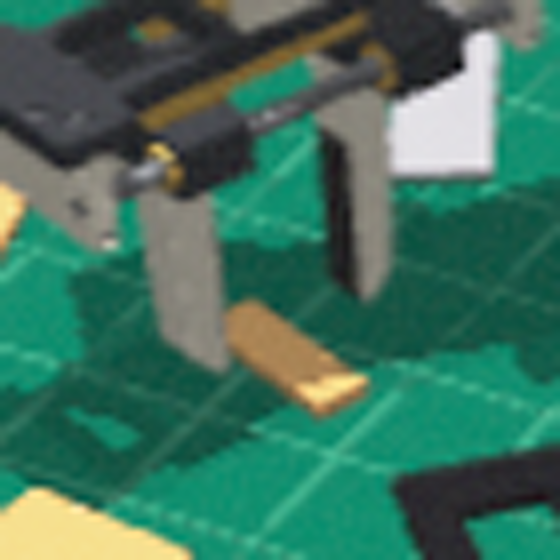

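View pics/w8.png

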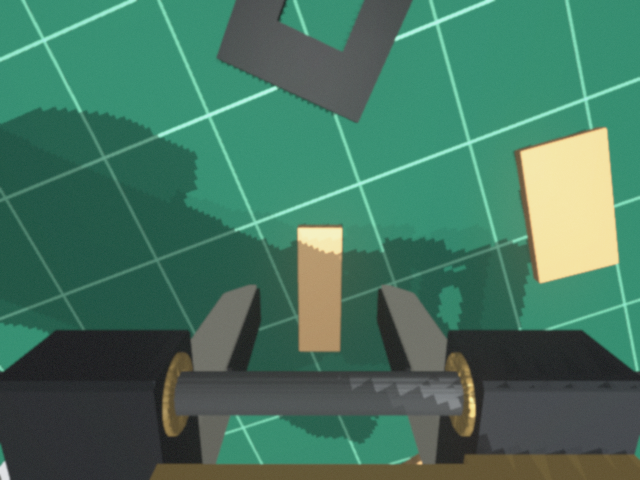

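Request:
carry_out:
  targets:
    - [[0,0.15,0,0,0,0],[0,0.1,0,0,0,0],[0,0,0,0,0,0]]

```text
time_s: 11.9
tcp_pos: [0.4255, -0.2412, -0.0233]
tcp_rot: [-1.015, 1.472, -1.471]
force: [0.0, -0.2, -0.3]
width: 0.0513
```

Request:
carry_out:
  targets:
    - [[0,0.05,0,0,0,0],[0,0,0,0,0,0]]

```text
time_s: 12.15
tcp_pos: [0.4256, -0.2413, -0.0246]
tcp_rot: [-1.015, 1.471, -1.471]
force: [0.2, 0.0, 0.6]
width: 0.0511
```

Request:
carry_out:
  targets:
    - [[0,0.05,0,0,0,0],[0,0,0,0,0,0]]

```text
time_s: 12.4
tcp_pos: [0.4256, -0.2413, -0.0261]
tcp_rot: [-1.015, 1.471, -1.471]
force: [-0.3, -1.3, 1.2]
width: 0.0517
```

```bash
python3 - <<'E'
from h import *
plan(.4255,-.241,-.028,np.radians(-20.9))
im=camera("scene")[:,:,::-1];cv2.imwrite("pics/s9.png",cv2.resize(im[150:220,220:290],None,fx=8,fy=8,interpolation=cv2.INTER_CUBIC))
E
```

```text
tcp [ 0.4256 -0.2413 -0.0261] w 0.0517 F [-0.3 -1.3  1.2] t 12.4 j7 0.59 ydown [-1.e-04  0.e+00 -1.e+00]
jaw now deg -20.8 turn (tool rotvec deg) [0.   0.12 0.  ]
shift after turn, units: [-0.007  0.064 -0.008]  before turn: [-0.007  0.064 -0.008]
```

View pics/s9.png

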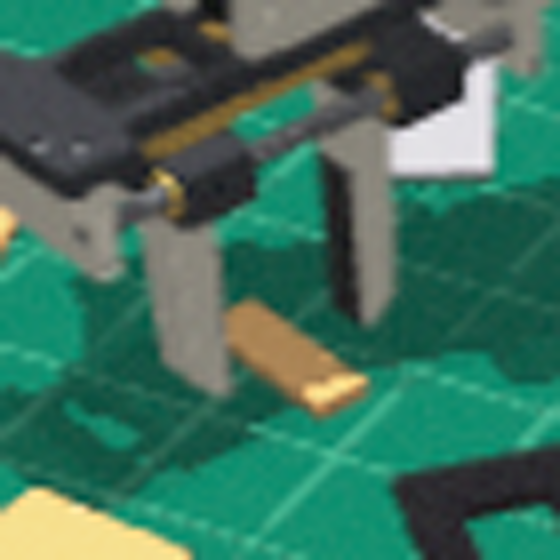

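Request:
carry_out:
  targets:
    - [[0,0,0,0,0,0],[0,0,0,0,0,0],[0,0,0,0,0,0],[0,0,0,0,0,0],[0,0,0,0,0,0],[0,0,0,0,0,0]]
  gripper: 1

```text
time_s: 13.2
tcp_pos: [0.4257, -0.2413, -0.026]
tcp_rot: [-1.015, 1.471, -1.471]
force: [-0.2, 0.5, -0.1]
width: 0.0011
```

Request:
carry_out:
  targets:
    - [[0,-0.5,0,0,0,0],[0,-1,0,0,0,0],[0,-1,0,0,0,0],[0,-0.5,0,0,0,0],[0,0,0,0,0,0]]

```text
time_s: 13.82
tcp_pos: [0.4264, -0.2415, 0.0651]
tcp_rot: [-1.014, 1.469, -1.473]
force: [-0.0, 0.3, 0.9]
width: 0.0004
```

```bash
python3 - <<'E'
from h import *
a=tray()[1]
x,y=t2w(.001,.0015)
plan(x,y,.04,a)
cv2.imwrite("pics/w10.png",camera("wrist")[:,:,::-1])
im=camera("scene")[:,:,::-1];cv2.imwrite("pics/s10.png",cv2.resize(im[150:220,220:290],None,fx=8,fy=8,interpolation=cv2.INTER_CUBIC))
E
```

```text
tcp [ 0.4264 -0.2415  0.0651] w 0.0004 F [-0.   0.3  0.9] t 13.82 j7 0.51 ydown [ 0.0023 -0.0011 -1.    ]
jaw now deg -20.8 turn (tool rotvec deg) [ -0.14 -34.51   0.06]
shift after turn, units: [-8.399  0.835  7.285]  before turn: [-11.048   0.836   1.244]
```

View pics/w10.png

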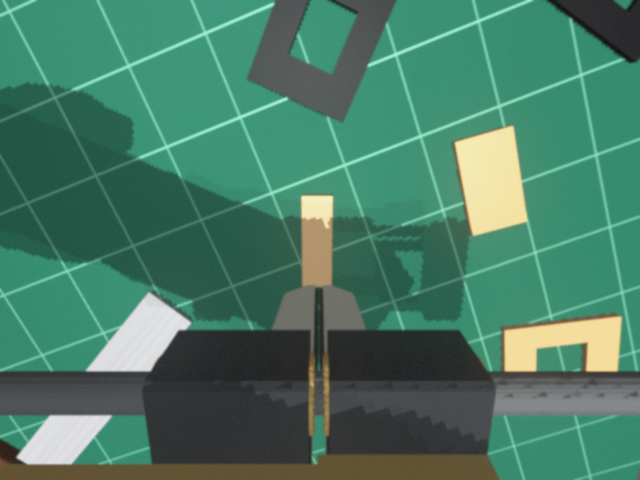

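View pics/s10.png

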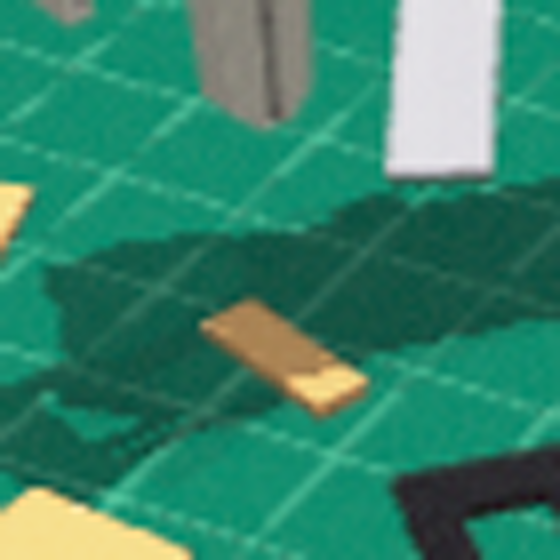

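```bash
python3 - <<'E'
from h import *
Rm=R.from_rotvec([-1.015, 1.471, -1.471]).as_matrix();p=np.array([0.4256,-0.2413,-0.0261])
cs=get_calibration("scene")
for d in (.026,.03,.034,.038,.042,.046):
    print(d,[((proj(cs,p+Rm@[x,-d,z])[0]-[220,150])*8).round(0) for z in(.0256,-.0256) for x in(-.0075,.0075)])
E
```

```text
0.026 [array([229., 403.]), array([201., 383.]), array([355., 340.]), array([327., 320.])]
0.03 [array([227., 393.]), array([200., 373.]), array([354., 330.]), array([326., 310.])]
0.034 [array([226., 383.]), array([199., 363.]), array([353., 320.]), array([325., 300.])]
0.038 [array([225., 373.]), array([197., 353.]), array([352., 310.]), array([324., 290.])]
0.042 [array([224., 363.]), array([196., 342.]), array([351., 300.]), array([323., 280.])]
0.046 [array([223., 353.]), array([195., 332.]), array([351., 290.]), array([322., 270.])]
```

```bash
python3 - <<'E'
from h import *
im=camera("wrist")[:,:,::-1]
s=status.get_state();p=s["tcp_pos"];Rm=R.from_rotvec(s["tcp_rot"]).as_matrix();cw,cs=get_calibration("wrist"),get_calibration("scene")
for d in (.026,.03,.034,.038,.042,.046):
    print(d,[((proj(cs,p+Rm@[x,-d,0])[0]-[220,150])*8).round(0) for x in(-.0075,.0075)],[proj(cw,p+Rm@[x,-d,0])[0].round(1) for x in(-.0075,.0075)])
E
```

```text
0.026 [array([273., 140.]), array([244., 120.])] [array([319.2, 280.6]), array([319.3, 311.1])]
0.03 [array([272., 130.]), array([243., 110.])] [array([319.3, 284. ]), array([319.3, 315. ])]
0.034 [array([271., 119.]), array([242.,  99.])] [array([319.3, 287.5]), array([319.3, 319.1])]
0.038 [array([270., 108.]), array([241.,  88.])] [array([319.3, 291.1]), array([319.3, 323.4])]
0.042 [array([269.,  97.]), array([240.,  77.])] [array([319.3, 295. ]), array([319.3, 327.8])]
0.046 [array([268.,  86.]), array([239.,  67.])] [array([319.3, 299. ]), array([319.3, 332.5])]
```

Request:
carry_out:
  targets:
    - [[0,0,0,0,0,0],[0,0,0,0,0,0],[0,0.5,0,0,0,0],[0,0.8,0,0,0,0],[0,0.8,0,0,0,0],[0,0.5,0,0,0,0],[0,0.4,0,0,0,0],[0,0.08,0,0,0,0],[0,0,0,0,0,0]]
  gripper: -0.1

```text
time_s: 15.1
tcp_pos: [0.4259, -0.2415, -0.0282]
tcp_rot: [-1.015, 1.471, -1.472]
force: [-0.4, -0.9, 0.3]
width: 0.0511
```

Request:
carry_out:
  targets:
    - [[0,0.05,0,0,0,0],[0,0,0,0,0,0]]

```text
time_s: 15.35
tcp_pos: [0.4259, -0.2414, -0.0296]
tcp_rot: [-1.015, 1.47, -1.472]
force: [0.3, 0.7, 1.1]
width: 0.0513
```

Request:
carry_out:
  targets:
    - [[0,0.05,0,0,0,0],[0,0,0,0,0,0]]

```text
time_s: 15.6
tcp_pos: [0.4257, -0.2413, -0.0314]
tcp_rot: [-1.015, 1.471, -1.471]
force: [0.1, 1.0, 0.8]
width: 0.051
```

Request:
carry_out:
  targets:
    - [[0,0.05,0,0,0,0],[0,0,0,0,0,0]]

```text
time_s: 15.85
tcp_pos: [0.4258, -0.2413, -0.0326]
tcp_rot: [-1.015, 1.471, -1.471]
force: [-0.9, -0.4, 4.8]
width: 0.0511
```

```bash
python3 - <<'E'
from h import *
im=camera("scene")[:,:,::-1];cv2.imwrite("pics/s11.png",cv2.resize(im[150:220,220:290],None,fx=8,fy=8,interpolation=cv2.INTER_CUBIC))
E
```

```text
(no output)
```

View pics/s11.png

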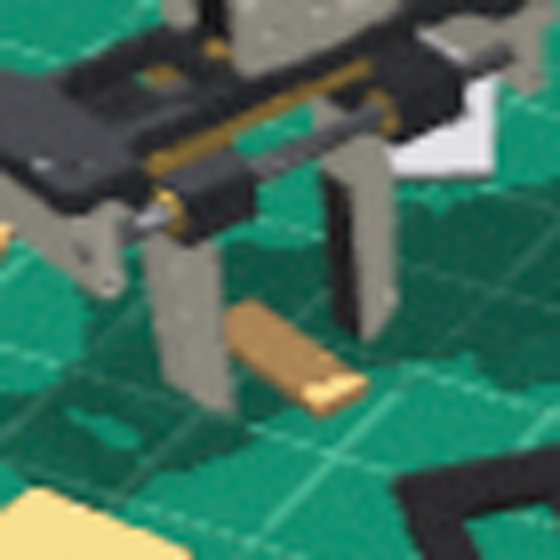

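Request:
carry_out:
  targets:
    - [[0,-0.04,0,0,0,0],[0,0,0,0,0,0],[0,0,0,0,0,0],[0,0,0,0,0,0],[0,0,0,0,0,0],[0,0,0,0,0,0],[0,0,0,0,0,0]]
  gripper: 1

```text
time_s: 16.77
tcp_pos: [0.4257, -0.2413, -0.0317]
tcp_rot: [-1.015, 1.471, -1.471]
force: [0.4, 0.3, -0.6]
width: 0.0195
```

Request:
carry_out:
  targets:
    - [[0,-0.5,0,0,0,0],[0,-1,0,0,0,0],[0,-1,0,0,0,0],[0,-0.5,0,0,0,0],[0,0,0,0,0,0]]

```text
time_s: 17.4
tcp_pos: [0.4264, -0.2415, 0.0593]
tcp_rot: [-1.014, 1.469, -1.473]
force: [0.2, 0.6, 0.8]
width: 0.0191
```

```bash
python3 - <<'E'
from h import *
a=tray()[1]
x,y=t2w(.001,.0015)
plan(x,y,.04,a)
cv2.imwrite("pics/w12.png",camera("wrist")[:,:,::-1])
E
```

```text
tcp [ 0.4264 -0.2415  0.0593] w 0.0191 F [0.2 0.6 0.8] t 17.4 j7 0.52 ydown [ 0.0022 -0.0011 -1.    ]
jaw now deg -20.8 turn (tool rotvec deg) [ -0.13 -34.5    0.05]
shift after turn, units: [-8.398  0.645  7.285]  before turn: [-11.048   0.645   1.245]
```

View pics/w12.png

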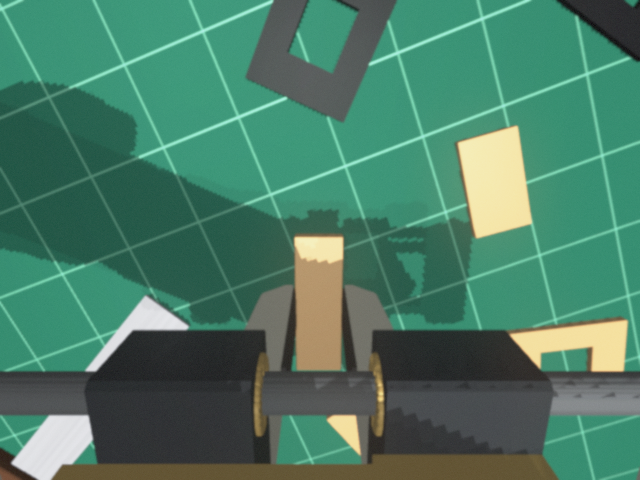

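```bash
python3 - <<'E'
from h import *
s=status.get_state();p=s["tcp_pos"];Rm=R.from_rotvec(s["tcp_rot"]).as_matrix();cw=get_calibration("wrist")
for x in(-.029,-.031,-.033): print(x,[proj(cw,p+Rm@[x,-d,0])[0].round(1) for d in(.032,.038)])
E
```

```text
-0.029 [array([319.2, 238.2]), array([319.2, 242.2])]
-0.031 [array([319.2, 233.6]), array([319.2, 237.5])]
-0.033 [array([319.2, 229. ]), array([319.2, 232.7])]
```

Request:
carry_out:
  targets:
    - [[-1,0,0.15,0,-6.9,0],[-1,0,0.25,0,-6.9,0],[-1,0,0.35,0,-6.9,0],[-1,0,0.45,0,-6.9,0],[-1,0,0.6,0,-6.9,0],[-0.7,0,1,0,0,0],[-0.7,0,1,0,0,0],[-0.7,0,0.9,0,0,0],[-0.7,0,0.9,0,0,0],[0,0,0,0,0,0]]

```text
time_s: 18.7
tcp_pos: [0.5881, 0.0152, 0.0564]
tcp_rot: [-1.315, 1.029, -1.025]
force: [0.2, -0.2, -0.9]
width: 0.0193
```

```bash
python3 - <<'E'
from h import *
a=tray()[1]
x,y=t2w(.001,.0015)
plan(x,y,.01,a)
E
```

```text
tcp [0.5881 0.0152 0.0564] w 0.0193 F [ 0.2 -0.2 -0.9] t 18.7 j7 0.44 ydown [-0.0018  0.0019 -1.    ]
jaw now deg 14.0 turn (tool rotvec deg) [ 0.08  0.29 -0.13]
shift after turn, units: [-1.365  1.546  0.017]  before turn: [-1.361  1.549  0.026]
```

Request:
carry_out:
  targets:
    - [[-0.7,0.3,0.01,0,0.2,0],[-0.69,0.6,0.01,0,0,0],[0,0.8,0,0,0,0],[0,0,0,0,0,0],[0,0,0,0,0,0]]

```text
time_s: 19.32
tcp_pos: [0.5782, 0.0515, 0.0075]
tcp_rot: [-1.312, 1.035, -1.035]
force: [0.2, 0.1, 0.7]
width: 0.0193
```

```bash
python3 - <<'E'
from h import *
a=tray()[1]
x,y=t2w(.001,.0025)
plan(x,y,-.023,a)
cv2.imwrite("pics/w13.png",camera("wrist")[:,:,::-1])
im=camera("top")[:,:,::-1];cv2.imwrite("pics/t13.png",cv2.resize(im[130:300,210:350],None,fx=4,fy=3.5,interpolation=cv2.INTER_CUBIC))
E
```

```text
tcp [0.5782 0.0515 0.0075] w 0.0193 F [0.2 0.1 0.7] t 19.32 j7 0.4 ydown [-2.e-04 -4.e-04 -1.e+00]
jaw now deg 13.4 turn (tool rotvec deg) [ 0.02 -0.3   0.02]
shift after turn, units: [-0.145  1.017  0.048]  before turn: [-0.146  1.017  0.048]
```

View pics/w13.png

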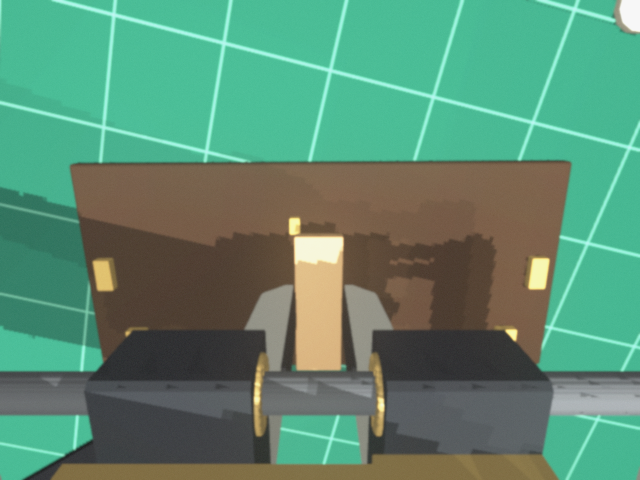

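View pics/t13.png

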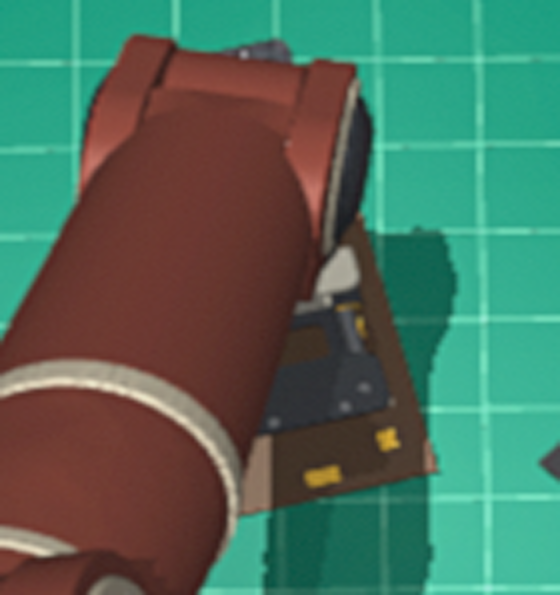

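```bash
python3 - <<'E'
from h import *
c=get_calibration("wrist")
P=[[76,164],[569,162],[91,258+0],[114,258],[530,257],[548,256],[289,218],[300,218]]
for q,z in zip(P,[.008,.008]+[.013]*6):
    w=unproj(c,[q],z)[0,:2];a,b=tray();d=w-a;print(q,((d[0]*np.cos(b)+d[1]*np.sin(b))*1000).round(1),((-d[0]*np.sin(b)+d[1]*np.cos(b))*1000).round(1))
s=status.get_state();d=s["tcp_pos"][:2]-a;print("tool in tray",((d[0]*np.cos(b)+d[1]*np.sin(b))*1000).round(1),((-d[0]*np.sin(b)+d[1]*np.cos(b))*1000).round(1))
E
```

```text
[76, 164] -115.8 55.8
[569, 162] 119.3 55.3
[91, 258] -113.2 10.2
[114, 258] -101.8 10.1
[530, 257] 104.5 9.4
[548, 256] 113.3 9.8
[289, 218] -14.5 29.9
[300, 218] -9.2 29.9
tool in tray 0.4 -1.9
```

```bash
python3 - <<'E'
from h import *
t=np.load("tray.npy");t[:2]=t2w(.0007,.0008);np.save("tray.npy",t)
E
```

Request:
carry_out:
  targets:
    - [[-0.17,0,0.043,0,-0.2,0],[0,0.3,0,0,0,0],[0,0.3,0,0,0,0],[0,0.3,0,0,0,0],[0,0,0,0,0,0]]

```text
time_s: 20.05
tcp_pos: [0.5779, 0.0573, -0.0209]
tcp_rot: [-1.314, 1.033, -1.03]
force: [0.0, -0.3, -0.4]
width: 0.0193
```

```bash
python3 - <<'E'
from h import *
plan(*t2w(.001,.0025),-.023,tray()[1])
cv2.imwrite("pics/w14.png",camera("wrist")[:,:,::-1])
E
```

```text
tcp [ 0.5779  0.0573 -0.0209] w 0.0193 F [ 0.  -0.3 -0.4] t 20.05 j7 0.41 ydown [-1.9e-03 -3.0e-04 -1.0e+00]
jaw now deg 13.7 turn (tool rotvec deg) [ 0.11 -0.04 -0.01]
shift after turn, units: [0.017 0.071 0.036]  before turn: [0.017 0.071 0.036]
```

View pics/w14.png

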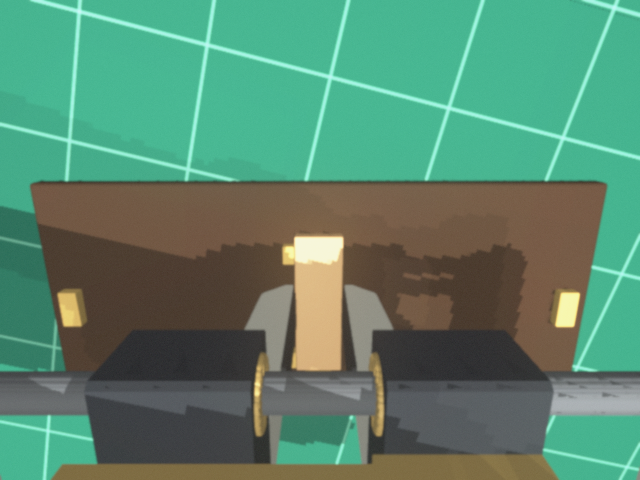

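Request:
carry_out:
  targets:
    - [[0,0,0.05,0,0,0],[0,0.05,0,0,0,0],[0,0.03,0,0,0,0],[0,0,0,0,0,0]]

```text
time_s: 20.6
tcp_pos: [0.58, 0.0578, -0.0221]
tcp_rot: [-1.313, 1.031, -1.031]
force: [-0.2, -0.7, 0.2]
width: 0.0195
```

Request:
carry_out:
  targets:
    - [[0,0.03,0,0,0,0],[0,0,0,0,0,0]]

```text
time_s: 20.85
tcp_pos: [0.58, 0.0578, -0.0231]
tcp_rot: [-1.313, 1.031, -1.031]
force: [0.3, 0.6, 0.1]
width: 0.0195
```

Request:
carry_out:
  targets:
    - [[0,0.03,0,0,0,0],[0,0,0,0,0,0]]

```text
time_s: 21.1
tcp_pos: [0.5801, 0.0578, -0.0239]
tcp_rot: [-1.313, 1.031, -1.031]
force: [-0.2, 0.6, 0.9]
width: 0.0189
```

```bash
python3 - <<'E'
from h import *
plan(*t2w(.001,.0025),-.023,tray()[1])
cv2.imwrite("pics/w15.png",camera("wrist")[:,:,::-1][140:440,160:480].repeat(2,0).repeat(2,1))
E
```

```text
tcp [ 0.5801  0.0578 -0.0239] w 0.0189 F [-0.2  0.6  0.9] t 21.1 j7 0.41 ydown [ 1.e-04 -0.e+00 -1.e+00]
jaw now deg 13.7 turn (tool rotvec deg) [-0.01 -0.02  0.  ]
shift after turn, units: [ 0.017 -0.029 -0.039]  before turn: [ 0.017 -0.029 -0.039]
```

View pics/w15.png

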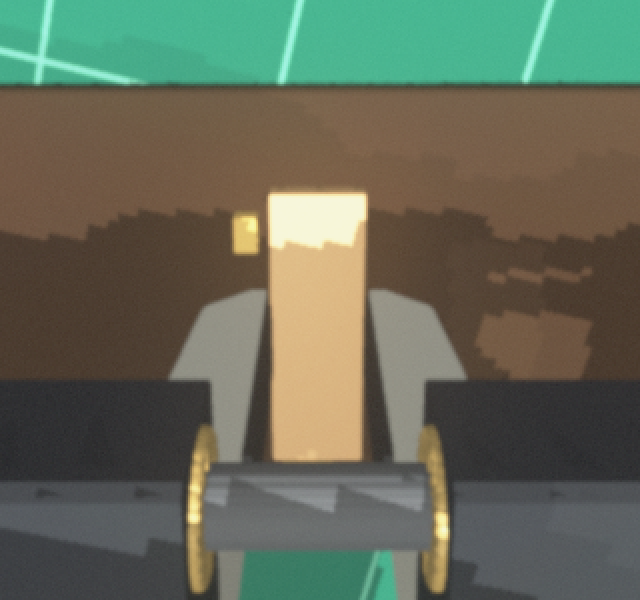

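Request:
carry_out:
  targets:
    - [[0,0,-0.04,0,0,0],[0,0,-0.03,0,0,0],[0,0,0,0,0,0]]

```text
time_s: 21.52
tcp_pos: [0.5781, 0.0573, -0.0239]
tcp_rot: [-1.313, 1.031, -1.031]
force: [0.2, 0.5, 0.4]
width: 0.0193
```

Request:
carry_out:
  targets:
    - [[0.04,0,0,0,0,0],[0.03,0,0,0,0,0],[0,0,0,0,0,0]]

```text
time_s: 21.9
tcp_pos: [0.5784, 0.0557, -0.0238]
tcp_rot: [-1.313, 1.031, -1.03]
force: [-1.4, 1.7, 2.3]
width: 0.0194
```

```bash
python3 - <<'E'
from h import *
plan(*t2w(.0,.000),-.023,tray()[1])
cv2.imwrite("pics/w16.png",camera("wrist")[:,:,::-1][140:440,160:480].repeat(2,0).repeat(2,1))
E
```

```text
tcp [ 0.5784  0.0557 -0.0238] w 0.0194 F [-1.4  1.7  2.3] t 21.9 j7 0.41 ydown [-3.e-04  6.e-04 -1.e+00]
jaw now deg 13.7 turn (tool rotvec deg) [ 0.01 -0.01 -0.04]
shift after turn, units: [ 0.046 -0.028 -0.   ]  before turn: [ 0.046 -0.028 -0.   ]
```

View pics/w16.png

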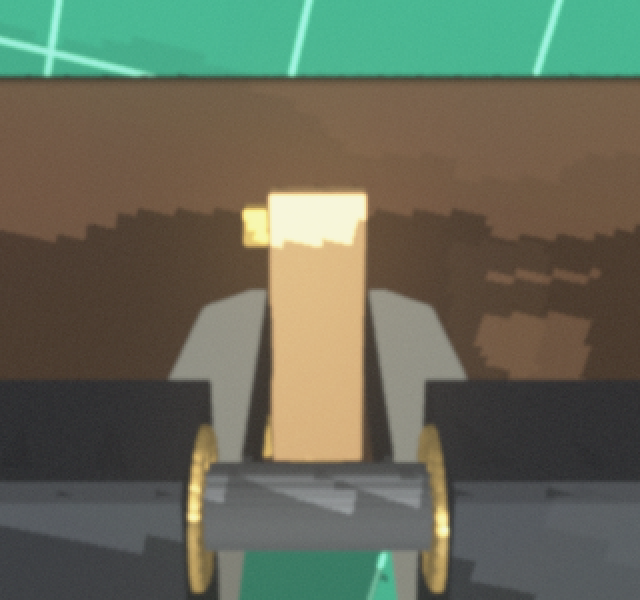

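Request:
carry_out:
  targets:
    - [[0.04,0,0,0,0,0],[0,0,0,0,0,0]]

```text
time_s: 22.2
tcp_pos: [0.5788, 0.0542, -0.0239]
tcp_rot: [-1.313, 1.031, -1.031]
force: [-0.8, 1.0, 3.1]
width: 0.0194
```

Request:
carry_out:
  targets:
    - [[0.04,0,0,0,0,0],[0,0,0,0,0,0]]

```text
time_s: 22.45
tcp_pos: [0.5788, 0.054, -0.0239]
tcp_rot: [-1.313, 1.032, -1.029]
force: [-1.9, 5.3, 4.5]
width: 0.0198
```

```bash
python3 - <<'E'
from h import *
plan(*t2w(.0,.000),-.023,tray()[1])
cv2.imwrite("pics/w17.png",camera("wrist")[:,:,::-1][140:440,160:480].repeat(2,0).repeat(2,1))
E
```

```text
tcp [ 0.5788  0.054  -0.0239] w 0.0198 F [-1.9  5.3  4.5] t 22.45 j7 0.42 ydown [-6.0e-04  1.4e-03 -1.0e+00]
jaw now deg 13.8 turn (tool rotvec deg) [ 0.02  0.02 -0.08]
shift after turn, units: [-0.011 -0.03  -0.001]  before turn: [-0.011 -0.03  -0.001]
```

View pics/w17.png

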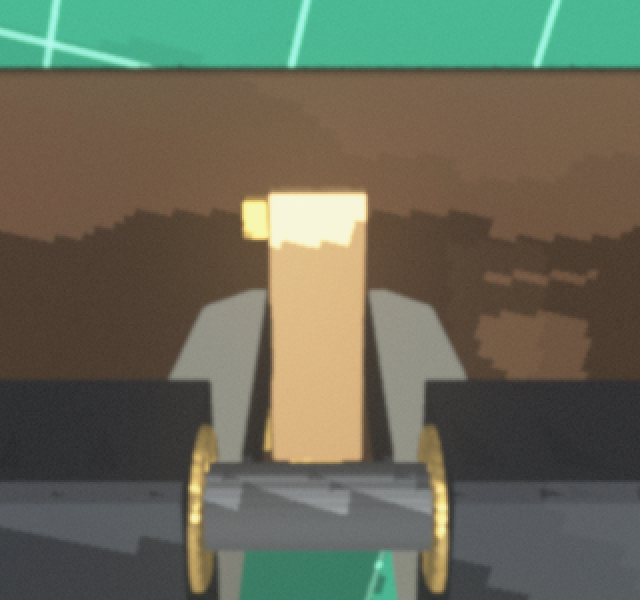

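Request:
carry_out:
  targets:
    - [[-0.02,0,0,0,0,0],[0,0,0,0,0,0],[0,0,0,0,0,0],[0,0,0,0,0,0],[0,0,0,0,0,0],[0,-0.5,0,0,0,0],[0,-1,0,0,0,0],[0,-1,0,0,0,0],[0,-0.5,0,0,0,0]]
  gripper: -0.1

```text
time_s: 23.62
tcp_pos: [0.5802, 0.0535, 0.0686]
tcp_rot: [-1.31, 1.028, -1.033]
force: [0.0, 0.5, -0.7]
width: 0.0512
```

```bash
python3 - <<'E'
from h import *
cv2.imwrite("pics/w18.png",camera("wrist")[:,:,::-1])
plan(.557,-.386,.06,np.radians(76.8))
E
```

```text
tcp [0.5809 0.0536 0.0697] w 0.051 F [-0.2 -0.5  0.6] t 23.68 j7 0.37 ydown [ 5.6e-03  6.0e-04 -1.0e+00]
jaw now deg 13.7 turn (tool rotvec deg) [ -0.27 -63.08   0.21]
shift after turn, units: [  2.569   0.324 -14.447]  before turn: [14.045  0.31  -4.251]
```

View pics/w18.png

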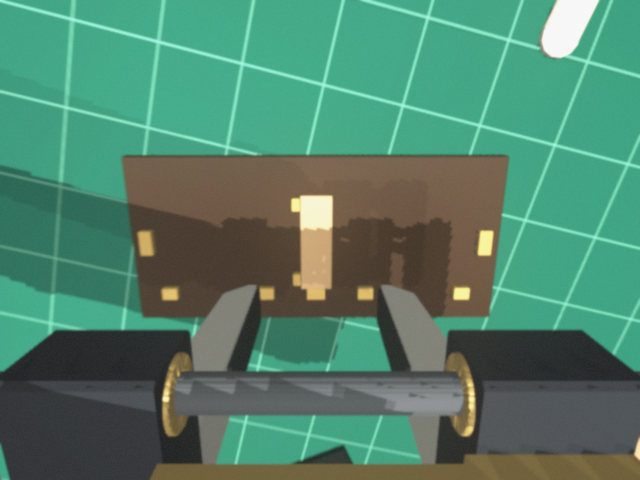

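```bash
cat >> h.py <<'E'
def path(x,y,z,turn,n):
    """n rows with equal world step and tool-y turn"""
    s=status.get_state();Rm=R.from_rotvec(s["tcp_rot"]);dp=(np.array([x,y,z])-s["tcp_pos"])/n/.03
    for i in range(n):
        v=Rm.as_matrix().T@dp; print([*[float(q) for q in v.round(2)],0,round(turn/n,2),0],end=", ")
        Rm=Rm*R.from_euler("y",turn/n,degrees=True)
    print()
E
python3 - <<'E'
from h import *
path(.557,-.386,.07,117,16)
E
```

```text
[0.88, -0.0, -0.27, 0, 7.31, 0], [0.9, -0.0, -0.15, 0, 7.31, 0], [0.92, -0.0, -0.04, 0, 7.31, 0], [0.91, -0.0, 0.08, 0, 7.31, 0], [0.9, -0.0, 0.2, 0, 7.31, 0], [0.86, -0.0, 0.31, 0, 7.31, 0], [0.82, -0.0, 0.42, 0, 7.31, 0], [0.76, -0.0, 0.52, 0, 7.31, 0], [0.69, -0.0, 0.61, 0, 7.31, 0], [0.6, -0.0, 0.69, 0, 7.31, 0], [0.51, -0.0, 0.76, 0, 7.31, 0], [0.41, -0.0, 0.82, 0, 7.31, 0], [0.3, -0.0, 0.87, 0, 7.31, 0], [0.19, -0.0, 0.9, 0, 7.31, 0], [0.07, -0.0, 0.91, 0, 7.31, 0], [-0.05, -0.0, 0.92, 0, 7.31, 0],
```

Request:
carry_out:
  targets:
    - [[0.88,0,-0.27,0,7.3,0],[0.9,0,-0.15,0,7.3,0],[0.92,0,-0.04,0,7.3,0],[0.91,0,0.08,0,7.3,0],[0.9,0,0.2,0,7.3,0],[0.86,0,0.31,0,7.3,0],[0.82,0,0.42,0,7.3,0],[0.76,0,0.52,0,7.3,0]]
  gripper: -1

```text
time_s: 24.68
tcp_pos: [0.5664, -0.167, 0.0654]
tcp_rot: [-0.731, 1.76, -1.758]
force: [0.8, -0.4, 0.1]
width: 0.0929
```

Request:
carry_out:
  targets:
    - [[0.69,0,0.61,0,7.3,0],[0.6,0,0.69,0,7.3,0],[0.51,0,0.76,0,7.3,0],[0.41,0,0.82,0,7.3,0],[0.3,0,0.87,0,7.3,0],[0.19,0,0.9,0,7.3,0],[0.07,0,0.91,0,7.3,0],[-0.05,0,0.92,0,7.3,0],[0,0,0,0,0,0]]

```text
time_s: 25.8
tcp_pos: [0.5535, -0.3888, 0.0653]
tcp_rot: [-0.241, -2.096, 2.1]
force: [-0.6, 0.7, -0.1]
width: 0.0931
```

```bash
python3 - <<'E'
from h import *
im=camera("wrist")[:,:,::-1];cv2.imwrite("pics/w19.png",im)
plan(.557,-.386,-.02,np.radians(76.8))
c=get_calibration("wrist");hsv=cv2.cvtColor(im,cv2.COLOR_BGR2HSV);m=cv2.inRange(hsv,(10,40,80),(32,200,255));m[330:]=0
for p,r,a in rects(c,m,.006,400): print("beech",p.round(),np.round(r[0],1),np.round(r[1],1),round(r[2],1),a)
E
```

```text
tcp [ 0.5545 -0.3867  0.0652] w 0.0932 F [0.3 0.4 0.5] t 25.85 j7 -0.65 ydown [-1.6e-03  8.0e-04 -1.0e+00]
jaw now deg -103.1 turn (tool rotvec deg) [0.03 0.11 0.1 ]
shift after turn, units: [-0.075  2.839 -0.04 ]  before turn: [-0.08   2.839 -0.039]
beech [111. 302.] [ 543.3 -241. ] [64.4 37.3] 85.1 4206.5
beech [311. 236.] [ 558.2 -382.9] [62.9 80.9] 77.3 11240.5
beech [59. 58.] [ 697.2 -265.4] [21.8 72.9] 14.1 3916.5
beech [563. 165.] [ 556.2 -547.2] [221.7  29.6] 5.9 15616.0
```

View pics/w19.png

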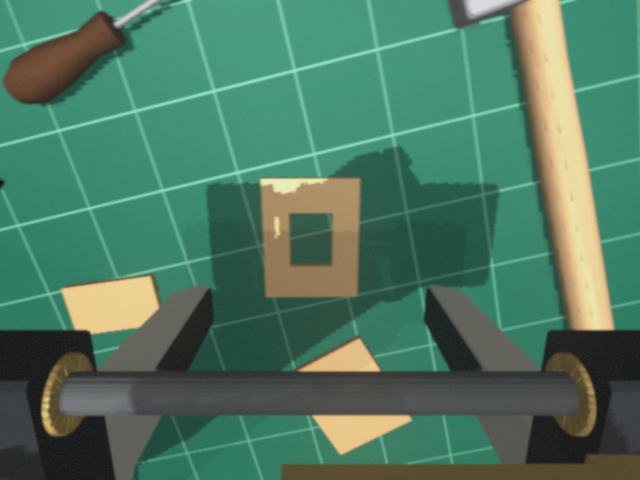

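Request:
carry_out:
  targets:
    - [[-0.08,0.3,-0.09,0,0,0],[0,0.7,0,0,0,0],[0,0.8,0,0,0,0],[0,0.6,0,0,0,0],[0,0.4,0,0,0,0],[0,0.2,0,0,0,0],[0,0.08,0,0,0,0],[0,0,0,0,0,0]]

```text
time_s: 26.85
tcp_pos: [0.5586, -0.3848, -0.0259]
tcp_rot: [-0.242, -2.1, 2.101]
force: [-0.3, 0.3, -0.9]
width: 0.0929
```

```bash
python3 - <<'E'
from h import *
im=camera("wrist")[:,:,::-1];cv2.imwrite("pics/w20.png",im)
plan(.5575,-.3845,-.0315,np.radians(76.8))
E
```

```text
tcp [ 0.5587 -0.3848 -0.0257] w 0.0927 F [ 0.5 -0.2  0.2] t 26.9 j7 -0.6 ydown [ 9.e-04 -8.e-04 -1.e+00]
jaw now deg -103.1 turn (tool rotvec deg) [-0.04  0.11 -0.06]
shift after turn, units: [ 0.041  0.195 -0.001]  before turn: [ 0.041  0.194 -0.001]
```

View pics/w20.png

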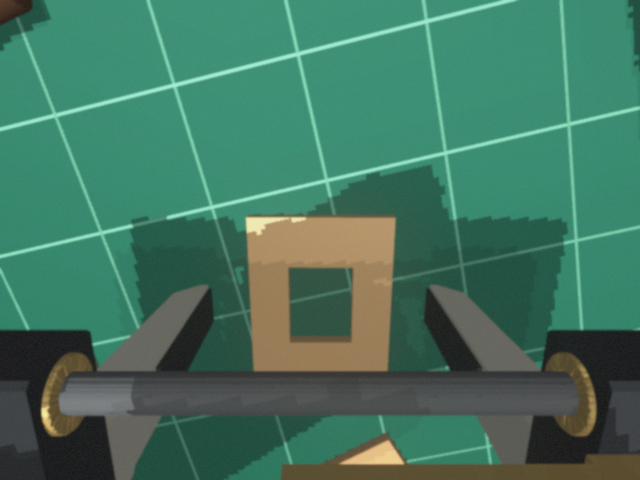

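Request:
carry_out:
  targets:
    - [[0.04,0.1,0,0,0,0],[0,0.07,0,0,0,0],[0,0,0,0,0,0]]

```text
time_s: 27.28
tcp_pos: [0.5571, -0.3839, -0.0316]
tcp_rot: [-0.241, -2.101, 2.1]
force: [-0.6, 0.1, -0.6]
width: 0.0929
```

Request:
carry_out:
  targets:
    - [[0,0,0,0,0,0],[0,0,0,0,0,0],[0,0,0,0,0,0],[0,0,0,0,0,0],[0,0,0,0,0,0],[0,0,0,0,0,0]]
  gripper: 1

```text
time_s: 28.02
tcp_pos: [0.5572, -0.3842, -0.0314]
tcp_rot: [-0.241, -2.1, 2.101]
force: [0.3, -0.6, -0.2]
width: 0.0617
```

Request:
carry_out:
  targets:
    - [[0,-0.5,0,0,0,0],[0,-1,0,0,0,0],[0,-1,0,0,0,0],[0,-0.5,0,0,0,0],[0,0,0,0,0,0]]

```text
time_s: 28.65
tcp_pos: [0.5577, -0.3847, 0.06]
tcp_rot: [-0.243, -2.1, 2.103]
force: [-0.0, -0.6, 0.1]
width: 0.0613
```

```bash
python3 - <<'E'
from h import *
im=camera("wrist")[:,:,::-1];cv2.imwrite("pics/w21.png",im)
x,y=t2w(-.0635,.002)
plan(x,y,.05,tray()[1]+np.pi/2)
path(x,y,.05,-26.9,16)
s=status.get_state();p=s["tcp_pos"];Rm=R.from_rotvec(s["tcp_rot"]).as_matrix();cw=get_calibration("wrist")
for x in(-.038,-.04,-.042): print(x,[proj(cw,p+Rm@[x,-d,0])[0].round(1) for d in(.032,.038)])
E
```

```text
tcp [ 0.5572 -0.3838  0.0586] w 0.0615 F [ 0.1  0.9 -1.5] t 28.7 j7 -0.65 ydown [ 2.e-04  4.e-04 -1.e+00]
jaw now deg -103.1 turn (tool rotvec deg) [ 2.000e-02 -2.682e+01 -1.000e-02]
shift after turn, units: [ -2.047   0.286 -14.084]  before turn: [  4.527   0.291 -13.493]
[0.28, 0.02, -0.84, 0, -1.68, 0], [0.26, 0.02, -0.85, 0, -1.68, 0], [0.23, 0.02, -0.86, 0, -1.68, 0], [0.21, 0.02, -0.86, 0, -1.68, 0], [0.18, 0.02, -0.87, 0, -1.68, 0], [0.16, 0.02, -0.88, 0, -1.68, 0], [0.13, 0.02, -0.88, 0, -1.68, 0], [0.1, 0.02, -0.88, 0, -1.68, 0], [0.08, 0.02, -0.89, 0, -1.68, 0], [0.05, 0.02, -0.89, 0, -1.68, 0], [0.03, 0.02, -0.89, 0, -1.68, 0], [0.0, 0.02, -0.89, 0, -1.68, 0], [-0.03, 0.02, -0.89, 0, -1.68, 0], [-0.05, 0.02, -0.89, 0, -1.68, 0], [-0.08, 0.02, -0.89, 0, -1.68, 0], [-0.1, 0.02, -0.88, 0, -1.68, 0], 
-0.038 [array([316.5, 218.4]), array([316.5, 221.8])]
-0.04 [array([316.5, 213.7]), array([316.4, 216.9])]
-0.042 [array([316.5, 208.9]), array([316.4, 212. ])]
```

View pics/w21.png

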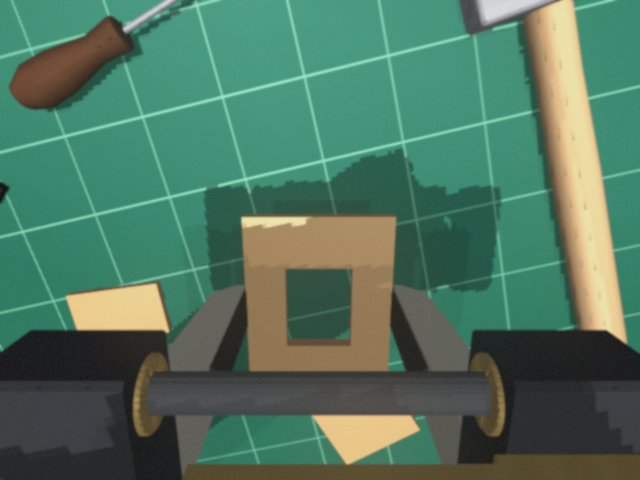

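Request:
carry_out:
  targets:
    - [[0.28,0,-0.84,0,-1.7,0],[0.26,0,-0.85,0,-1.7,0],[0.23,0,-0.86,0,-1.7,0],[0.21,0,-0.86,0,-1.7,0],[0.18,0,-0.87,0,-1.7,0],[0.16,0,-0.88,0,-1.7,0],[0.13,0,-0.88,0,-1.7,0],[0.1,0,-0.88,0,-1.7,0],[0.08,0,-0.89,0,-1.7,0],[0.05,0,-0.89,0,-1.7,0],[0.03,0,-0.89,0,-1.7,0],[0,0,-0.89,0,-1.7,0]]

```text
time_s: 30.2
tcp_pos: [0.5251, -0.064, 0.0573]
tcp_rot: [-0.142, 2.157, -2.156]
force: [0.1, 0.2, 0.1]
width: 0.0613
```

Request:
carry_out:
  targets:
    - [[-0.03,0,-0.89,0,-1.6,0],[-0.05,0,-0.89,0,-1.6,0],[-0.08,0,-0.89,0,-1.6,0],[-0.1,0,-0.88,0,-1.6,0],[0,0,0,0,0,0],[0,0,0,0,0,0]]

```text
time_s: 30.95
tcp_pos: [0.5157, 0.0396, 0.0581]
tcp_rot: [-0.251, 2.094, -2.097]
force: [0.1, -1.0, -0.2]
width: 0.0612
```

```bash
python3 - <<'E'
from h import *
im=camera("wrist")[:,:,::-1];cv2.imwrite("pics/w22.png",im)
x,y=t2w(-.0635,.002)
plan(x,y,.0,tray()[1]+np.pi/2)
E
```

```text
tcp [0.5158 0.0392 0.0583] w 0.0609 F [-0.7 -0.7  0.3] t 31.0 j7 -0.76 ydown [-4.0e-04 -1.4e-03 -1.0e+00]
jaw now deg -76.4 turn (tool rotvec deg) [-0.08 -0.16  0.04]
shift after turn, units: [-0.039  1.944 -0.059]  before turn: [-0.04   1.944 -0.061]
```

View pics/w22.png

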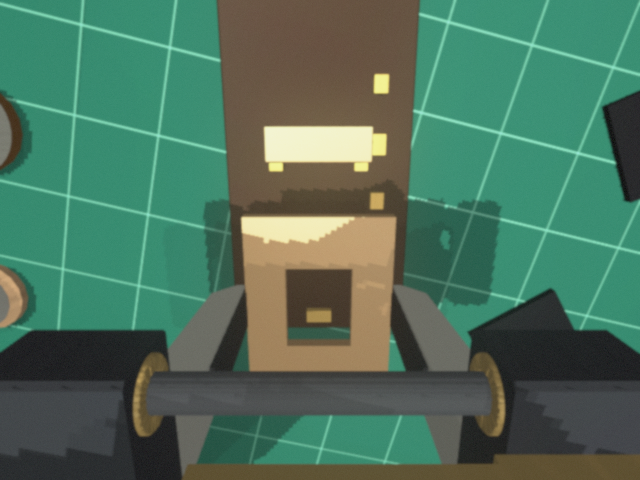

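Request:
carry_out:
  targets:
    - [[-0.04,0.6,-0.06,0,-0.1,0],[0,0.8,0,0,0,0],[0,0.5,0,0,0,0],[0,0.2,0,0,0,0],[0,0,0,0,0,0]]

```text
time_s: 31.62
tcp_pos: [0.5167, 0.0426, -0.0047]
tcp_rot: [-0.254, 2.094, -2.094]
force: [0.2, 0.3, -0.2]
width: 0.0616
```

```bash
python3 - <<'E'
from h import *
im=camera("wrist")[:,:,::-1];cv2.imwrite("pics/w23.png",im)
x,y=t2w(-.0635,.002)
plan(x,y,-.0225,tray()[1]+np.pi/2)
c=get_calibration("wrist")
for q in [(-33,-33.5),(0,-33.5),(-12.5,25),(-12.5,-25)]:print(q,proj(c,[*t2w(q[0]/1e3,q[1]/1e3),.013]))
E
```

```text
tcp [ 0.517   0.0426 -0.0043] w 0.0613 F [0.3 0.  0.9] t 31.68 j7 -0.67 ydown [ 5.e-04 -3.e-04 -1.e+00]
jaw now deg -76.2 turn (tool rotvec deg) [-0.02  0.05 -0.02]
shift after turn, units: [0.027 0.607 0.041]  before turn: [0.028 0.607 0.041]
(-33, -33.5) [[398.16114817 228.22637853]]
(0, -33.5) [[402.22975768 154.34859085]]
(-12.5, 25) [[268.07126858 183.23538444]]
(-12.5, -25) [[381.37946588 183.21038983]]
```

View pics/w23.png

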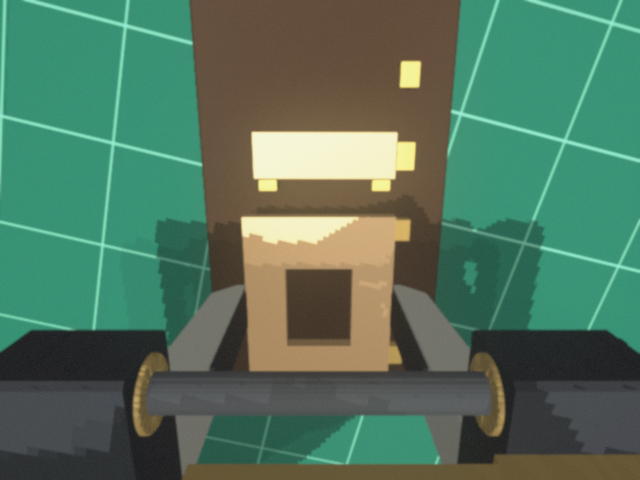

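Request:
carry_out:
  targets:
    - [[0.01,0.3,0.02,0,0,0],[0,0.2,0,0,0,0],[0,0.05,0,0,0,0],[0,0,0,0,0,0]]

```text
time_s: 32.17
tcp_pos: [0.5166, 0.0423, -0.021]
tcp_rot: [-0.254, 2.093, -2.094]
force: [-1.5, -0.3, -1.0]
width: 0.0615
```

Request:
carry_out:
  targets:
    - [[0,0.04,0,0,0,0],[0,0,0,0,0,0],[0,0,0,0,0,0]]

```text
time_s: 32.55
tcp_pos: [0.5167, 0.0423, -0.0221]
tcp_rot: [-0.253, 2.093, -2.093]
force: [-0.4, 0.2, 0.2]
width: 0.0613
```

```bash
python3 - <<'E'
from h import *
im=camera("wrist")[:,:,::-1];cv2.imwrite("pics/w24.png",im)
x,y=t2w(-.0635,.002)
plan(x,y,-.0235,tray()[1]+np.pi/2)
c=get_calibration("wrist")
E
```

```text
tcp [ 0.5167  0.0423 -0.0221] w 0.0616 F [-0.3 -0.2  0.1] t 32.6 j7 -0.64 ydown [ 1.e-04 -1.e-04 -1.e+00]
jaw now deg -76.2 turn (tool rotvec deg) [-0.01  0.08 -0.01]
shift after turn, units: [0.013 0.048 0.034]  before turn: [0.013 0.048 0.034]
```

View pics/w24.png

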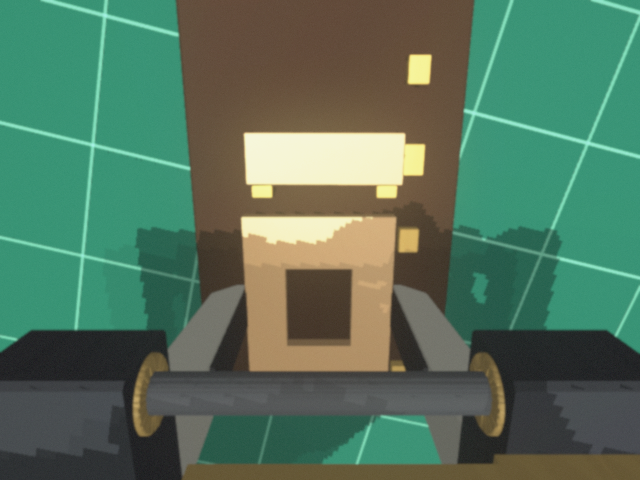

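Request:
carry_out:
  targets:
    - [[0,0.05,0,0,0,0],[0,0,0.03,0,0,0],[0,0,0.03,0,0,0],[0,0,0.02,0,0,0],[0,0,0,0,0,0]]

```text
time_s: 33.22
tcp_pos: [0.5173, 0.0404, -0.0235]
tcp_rot: [-0.254, 2.094, -2.092]
force: [0.4, 2.0, 4.6]
width: 0.0613
```

Request:
carry_out:
  targets:
    - [[0.03,0,0,0,0,0],[0.03,0,0,0,0,0],[0,0,0,0,0,0]]

```text
time_s: 33.6
tcp_pos: [0.5167, 0.04, -0.0235]
tcp_rot: [-0.251, 2.092, -2.092]
force: [2.8, 3.8, 2.6]
width: 0.0611
```

```bash
python3 - <<'E'
from h import *
im=camera("wrist")[:,:,::-1];cv2.imwrite("pics/w25.png",im)
x,y=t2w(-.065,.000)
plan(x,y,-.0235,tray()[1]+np.pi/2)
c=get_calibration("wrist")
E
```

```text
tcp [ 0.5166  0.04   -0.0235] w 0.0615 F [2.7 5.  2.7] t 33.65 j7 -0.63 ydown [ 1.9e-03  3.0e-04 -1.0e+00]
jaw now deg -76.2 turn (tool rotvec deg) [-0.01  0.09 -0.11]
shift after turn, units: [0.042 0.    0.026]  before turn: [0.042 0.    0.025]
```

View pics/w25.png

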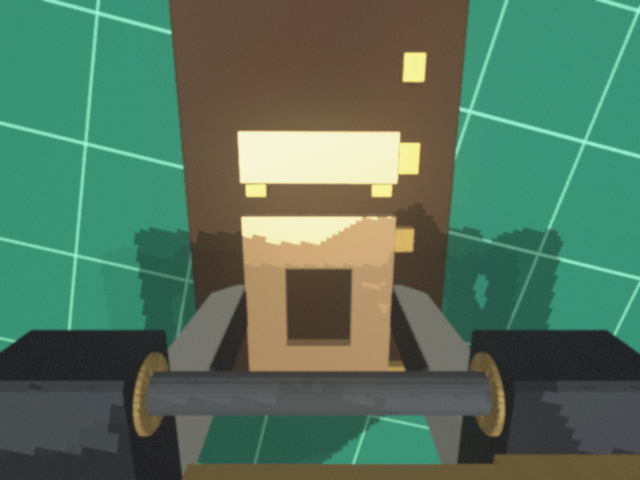

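Request:
carry_out:
  targets:
    - [[0.04,0,0,0,0,0],[0,0,0,0,0,0],[0,0,0,0,0,0]]

```text
time_s: 34.02
tcp_pos: [0.5151, 0.0396, -0.0235]
tcp_rot: [-0.252, 2.093, -2.092]
force: [3.0, 3.9, 2.2]
width: 0.0612
```

Request:
carry_out:
  targets:
    - [[0.04,0,0,0,0,0],[0,0,0,0,0,0],[0,0,0,0,0,0]]

```text
time_s: 34.4
tcp_pos: [0.5147, 0.0395, -0.0235]
tcp_rot: [-0.251, 2.092, -2.092]
force: [4.4, 4.0, 0.3]
width: 0.0613
```

```bash
python3 - <<'E'
from h import *
im=camera("wrist")[:,:,::-1];cv2.imwrite("pics/w26.png",im)
x,y=t2w(-.065,.000)
plan(x,y,-.0235,tray()[1]+np.pi/2)
im=camera("scene")[:,:,::-1];cv2.imwrite("pics/s26.png",cv2.resize(im[200:320,270:390],None,fx=5,fy=5,interpolation=cv2.INTER_CUBIC))
E
```

```text
tcp [ 0.5146  0.0395 -0.0235] w 0.0613 F [4.6 4.3 0.1] t 34.45 j7 -0.63 ydown [ 2.5e-03  3.0e-04 -1.0e+00]
jaw now deg -76.2 turn (tool rotvec deg) [-0.02  0.1  -0.14]
shift after turn, units: [-0.025 -0.     0.027]  before turn: [-0.025 -0.     0.027]
```

View pics/s26.png

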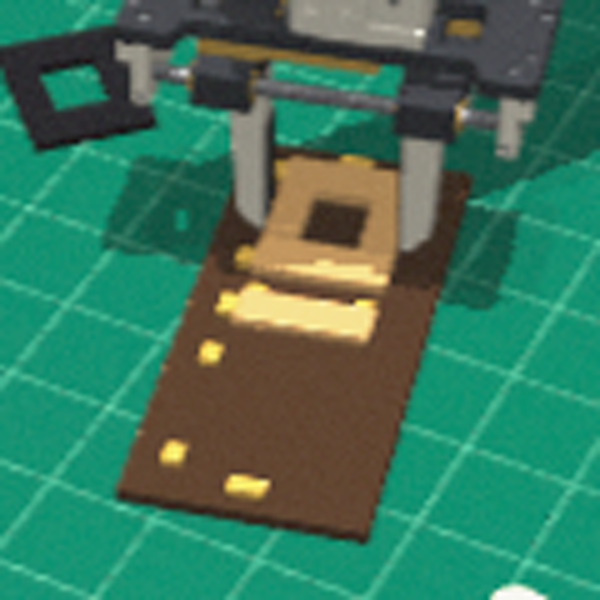

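Request:
carry_out:
  targets:
    - [[-0.03,-0.02,-0.02,0,0,0],[0,0,0,0,0,0],[0,0,0,0,0,0],[0,0,0,0,0,0],[0,-0.5,0,0,0,0],[0,-1,0,0,0,0],[0,-1,0,0,0,0],[0,-0.5,0,0,0,0],[0,0,0,0,0,0]]
  gripper: -1

```text
time_s: 35.62
tcp_pos: [0.5145, 0.0399, 0.068]
tcp_rot: [-0.251, 2.092, -2.092]
force: [-0.3, 0.2, -0.3]
width: 0.0927
```

```bash
python3 - <<'E'
from h import *
im=camera("wrist")[:,:,::-1];cv2.imwrite("pics/w27.png",im)
# plain board yaw 17.6 -> jaw 107.6 = -72.4
plan(.432,-.383,.065,np.radians(-72.4))
path(.432,-.383,.065,0,15)
E
```

```text
tcp [0.5137 0.0401 0.067 ] w 0.0929 F [-0.8  0.1 -0.9] t 35.67 j7 -0.76 ydown [ 1.e-04  3.e-04 -1.e+00]
jaw now deg -76.2 turn (tool rotvec deg) [ 0.02 -3.76 -0.01]
shift after turn, units: [ 6.859  0.067 12.619]  before turn: [ 6.017  0.062 13.041]
[0.4, 0.0, 0.87, 0, 0.0, 0], [0.4, 0.0, 0.87, 0, 0.0, 0], [0.4, 0.0, 0.87, 0, 0.0, 0], [0.4, 0.0, 0.87, 0, 0.0, 0], [0.4, 0.0, 0.87, 0, 0.0, 0], [0.4, 0.0, 0.87, 0, 0.0, 0], [0.4, 0.0, 0.87, 0, 0.0, 0], [0.4, 0.0, 0.87, 0, 0.0, 0], [0.4, 0.0, 0.87, 0, 0.0, 0], [0.4, 0.0, 0.87, 0, 0.0, 0], [0.4, 0.0, 0.87, 0, 0.0, 0], [0.4, 0.0, 0.87, 0, 0.0, 0], [0.4, 0.0, 0.87, 0, 0.0, 0], [0.4, 0.0, 0.87, 0, 0.0, 0], [0.4, 0.0, 0.87, 0, 0.0, 0],
```

View pics/w27.png

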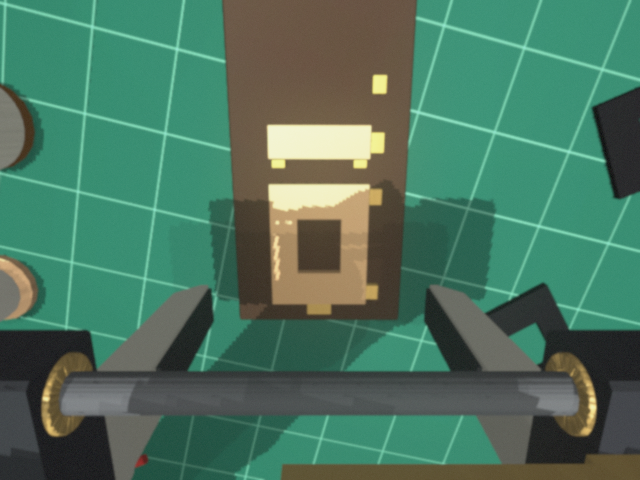

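Request:
carry_out:
  targets:
    - [[0.4,0,0.87,0,-0.3,0],[0.4,0,0.87,0,-0.3,0],[0.4,0,0.87,0,-0.3,0],[0.4,0,0.87,0,-0.3,0],[0.4,0,0.87,0,-0.3,0],[0.42,0,0.86,0,-0.3,0],[0.42,0,0.86,0,-0.3,0],[0.42,0,0.86,0,-0.3,0],[0.43,0,0.86,0,-0.3,0],[0.43,0,0.86,0,-0.3,0],[0.44,0,0.85,0,-0.3,0],[0.44,0,0.85,0,-0.3,0]]

```text
time_s: 37.17
tcp_pos: [0.451, -0.2997, 0.0655]
tcp_rot: [-0.318, 2.061, -2.056]
force: [0.6, -0.3, 0.0]
width: 0.0929
```

Request:
carry_out:
  targets:
    - [[0.45,0,0.85,0,0,0],[0.45,0,0.85,0,0,0],[0.45,0,0.85,0,0,0],[0,0,0,0,0,0],[0,0,0,0,0,0]]

```text
time_s: 37.8
tcp_pos: [0.4363, -0.3827, 0.0658]
tcp_rot: [-0.317, 2.061, -2.054]
force: [-0.1, -0.0, 0.7]
width: 0.0931
```

```bash
python3 - <<'E'
from h import *
im=camera("wrist")[:,:,::-1];cv2.imwrite("pics/w28.png",im)
plan(.432,-.383,-.025,np.radians(-72.4))
c=get_calibration("wrist");hsv=cv2.cvtColor(im,cv2.COLOR_BGR2HSV);m=cv2.inRange(hsv,(10,40,80),(32,200,255));m[330:]=0
for p,r,a in rects(c,m,.006,400): print("beech",p.round(),np.round(r[0],1),np.round(r[1],1),round(r[2],1),a)
E
```

```text
tcp [ 0.4367 -0.3824  0.066 ] w 0.093 F [-0.2  0.1  0.4] t 37.85 j7 -0.03 ydown [-9.0e-04  2.8e-03 -1.0e+00]
jaw now deg -72.5 turn (tool rotvec deg) [ 0.17 -0.09 -0.  ]
shift after turn, units: [ 0.155  3.034 -0.03 ]  before turn: [ 0.155  3.035 -0.021]
beech [319. 246.] [ 432.5 -384.4] [79.9 62.5] 17.6 10866.5
beech [606. 215.] [ 506.9 -557.1] [160.5  32.6] 5.6 8805.5
beech [142.  16.] [ 528.6 -246.8] [26.8 69.1] 17.4 3669.5
```

View pics/w28.png

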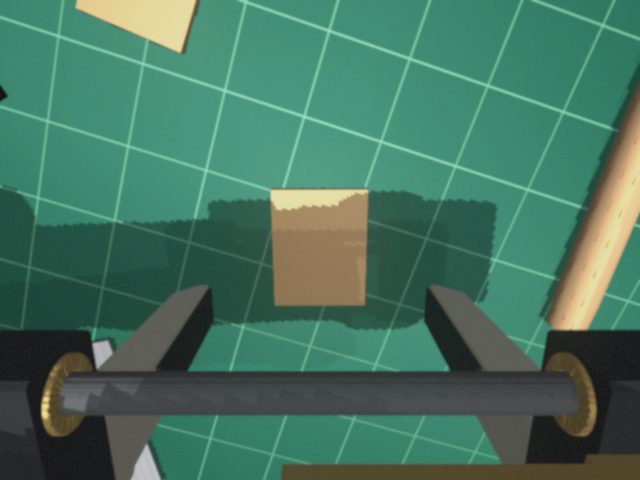

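Request:
carry_out:
  targets:
    - [[0.16,0.3,0.02,0,0,0],[0,0.7,0,0,0,0],[0,0.8,0,0,0,0],[0,0.6,0,0,0,0],[0,0.4,0,0,0,0],[0,0.2,0,0,0,0],[0,0.08,0,0,0,0],[0,0,0,0,0,0],[0,0,0,0,0,0]]

```text
time_s: 38.98
tcp_pos: [0.4322, -0.387, -0.0249]
tcp_rot: [-0.315, 2.057, -2.058]
force: [-0.1, 0.2, 0.5]
width: 0.093
```

```bash
python3 - <<'E'
from h import *
plan(.4323,-.3843,-.031,np.radians(-72.4))
E
```

```text
tcp [ 0.4322 -0.387  -0.0249] w 0.093 F [-0.1  0.2  0.5] t 38.98 j7 0.08 ydown [ 7.e-04 -8.e-04 -1.e+00]
jaw now deg -72.6 turn (tool rotvec deg) [-0.06 -0.18 -0.03]
shift after turn, units: [-0.031  0.203 -0.085]  before turn: [-0.031  0.203 -0.086]
```

Request:
carry_out:
  targets:
    - [[-0.03,0.13,-0.08,0,-0.1,0],[0,0.07,0,0,0,0],[0,0,0,0,0,0]]

```text
time_s: 39.35
tcp_pos: [0.432, -0.3839, -0.0317]
tcp_rot: [-0.317, 2.057, -2.056]
force: [0.6, -0.3, -0.7]
width: 0.0931
```

Request:
carry_out:
  targets:
    - [[0,0,0,0,0,0],[0,0,0,0,0,0],[0,0,0,0,0,0],[0,0,0,0,0,0],[0,0,0,0,0,0],[0,0,0,0,0,0]]
  gripper: 1

```text
time_s: 40.1
tcp_pos: [0.4321, -0.3842, -0.0314]
tcp_rot: [-0.317, 2.057, -2.057]
force: [-0.4, 0.4, -0.4]
width: 0.0614
```

Request:
carry_out:
  targets:
    - [[0,-0.5,0,0,0,0],[0,-1,0,0,0,0],[0,-1,0,0,0,0],[0,-0.5,0,0,0,0],[0,0,0,0,0,0],[0,0,0,0,0,0]]

```text
time_s: 40.85
tcp_pos: [0.4317, -0.3832, 0.0577]
tcp_rot: [-0.318, 2.059, -2.055]
force: [0.5, 1.3, -0.3]
width: 0.0615
```

```bash
python3 - <<'E'
from h import *
im=camera("wrist")[:,:,::-1];cv2.imwrite("pics/w29.png",im)
s=status.get_state();p=s["tcp_pos"];Rm=R.from_rotvec(s["tcp_rot"]).as_matrix();cw=get_calibration("wrist")
for x in(-.038,-.04,-.042): print(x,[proj(cw,p+Rm@[x,-d,0])[0].round(1) for d in(.032,.038)])
x,y=t2w(.063,.002)
plan(x,y,.06,tray()[1]-np.pi/2)
path(x,y,.06,3.7,17)
E
```

```text
-0.038 [array([317.3, 217.5]), array([317.3, 220.9])]
-0.04 [array([317.3, 212.8]), array([317.3, 216. ])]
-0.042 [array([317.3, 208.1]), array([317.3, 211.1])]
tcp [ 0.4316 -0.3832  0.0575] w 0.0612 F [ 0.3 -0.5 -1. ] t 40.9 j7 -0.01 ydown [-0.0016  0.0017 -1.    ]
jaw now deg -72.5 turn (tool rotvec deg) [0.12 3.78 0.06]
shift after turn, units: [-10.328  -0.084 -13.071]  before turn: [-11.168  -0.069 -12.361]
[-0.66, -0.0, -0.73, 0, 0.22, 0], [-0.65, -0.0, -0.73, 0, 0.22, 0], [-0.65, -0.0, -0.73, 0, 0.22, 0], [-0.65, -0.0, -0.73, 0, 0.22, 0], [-0.65, -0.0, -0.74, 0, 0.22, 0], [-0.64, -0.0, -0.74, 0, 0.22, 0], [-0.64, -0.0, -0.74, 0, 0.22, 0], [-0.64, -0.0, -0.74, 0, 0.22, 0], [-0.63, -0.0, -0.75, 0, 0.22, 0], [-0.63, -0.0, -0.75, 0, 0.22, 0], [-0.63, -0.0, -0.75, 0, 0.22, 0], [-0.63, -0.0, -0.75, 0, 0.22, 0], [-0.62, -0.0, -0.76, 0, 0.22, 0], [-0.62, -0.0, -0.76, 0, 0.22, 0], [-0.62, -0.0, -0.76, 0, 0.22, 0], [-0.61, -0.0, -0.76, 0, 0.22, 0], [-0.61, -0.0, -0.77, 0, 0.22, 0],
```

View pics/w29.png

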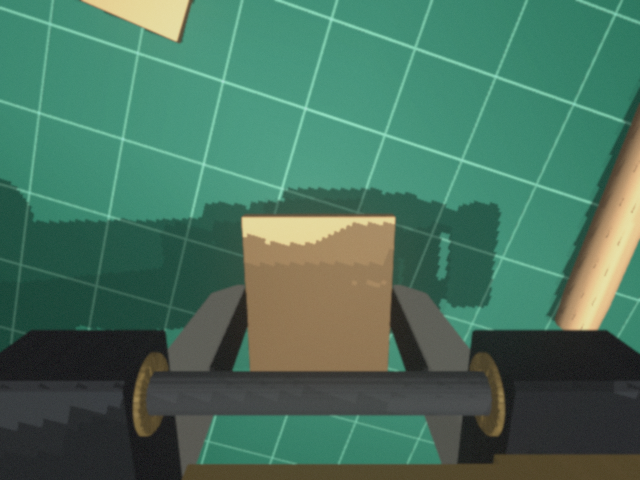

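Request:
carry_out:
  targets:
    - [[-0.66,0,-0.73,0,0.22,0],[-0.65,0,-0.73,0,0.22,0],[-0.65,0,-0.73,0,0.22,0],[-0.65,0,-0.73,0,0.22,0],[-0.65,0,-0.74,0,0.22,0],[-0.64,0,-0.74,0,0.22,0],[-0.64,0,-0.74,0,0.22,0],[-0.64,0,-0.74,0,0.22,0],[-0.63,0,-0.75,0,0.22,0],[-0.63,0,-0.75,0,0.22,0],[-0.63,0,-0.75,0,0.22,0],[-0.63,0,-0.75,0,0.22,0]]

```text
time_s: 42.4
tcp_pos: [0.5785, -0.0625, 0.0573]
tcp_rot: [-0.274, 2.085, -2.084]
force: [0.5, 0.1, -0.4]
width: 0.0617
```

Request:
carry_out:
  targets:
    - [[-0.62,0,-0.76,0,0.22,0],[-0.62,0,-0.76,0,0.22,0],[-0.62,0,-0.76,0,0.22,0],[-0.61,0,-0.76,0,0.22,0],[-0.61,0,-0.77,0,0.22,0],[0,0,0,0,0,0],[0,0,0,0,0,0]]

```text
time_s: 43.28
tcp_pos: [0.6389, 0.0683, 0.0578]
tcp_rot: [-0.254, 2.094, -2.097]
force: [0.0, -0.1, -0.9]
width: 0.0614
```

```bash
python3 - <<'E'
from h import *
im=camera("wrist")[:,:,::-1];cv2.imwrite("pics/w30.png",im)
x,y=t2w(.063,.0025)
plan(x,y,-.002,tray()[1]-np.pi/2)
E
```

```text
tcp [0.639  0.0678 0.0582] w 0.0614 F [-0.4 -0.1 -0.2] t 43.33 j7 -0.9 ydown [-0.0013 -0.0017 -1.    ]
jaw now deg -76.4 turn (tool rotvec deg) [-0.08 -0.12  0.1 ]
shift after turn, units: [-0.039  2.007 -0.125]  before turn: [-0.043  2.007 -0.127]
```

View pics/w30.png

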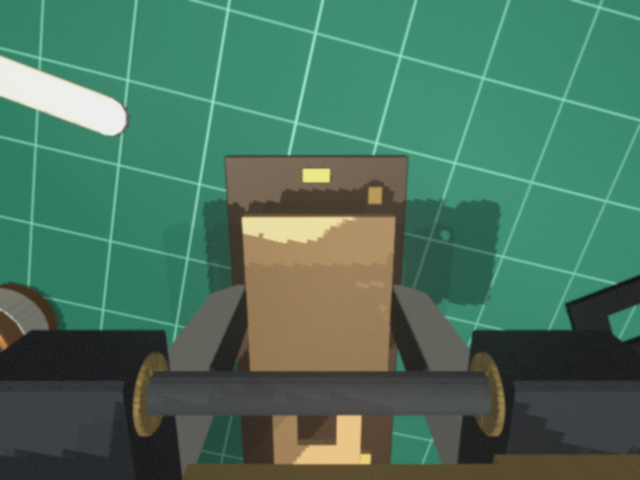

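Request:
carry_out:
  targets:
    - [[-0.04,0.6,-0.12,0,-0.1,0],[0,0.8,0,0,0,0],[0,0.5,0,0,0,0],[0,0.1,0,0,0,0],[0,0,0,0,0,0],[0,0,0,0,0,0]]

```text
time_s: 44.08
tcp_pos: [0.641, 0.0738, -0.0006]
tcp_rot: [-0.253, 2.092, -2.092]
force: [0.2, 1.1, -0.6]
width: 0.0616
```

```bash
python3 - <<'E'
from h import *
im=camera("wrist")[:,:,::-1];cv2.imwrite("pics/w31.png",im)
x,y=t2w(.063,.002)
plan(x,y,-.022,tray()[1]-np.pi/2)
E
```

```text
tcp [ 6.409e-01  7.380e-02 -6.000e-04] w 0.0614 F [-1.  -0.3 -0.9] t 44.12 j7 -0.85 ydown [ 1.6e-03 -1.0e-04 -1.0e+00]
jaw now deg -76.1 turn (tool rotvec deg) [-0.03  0.14 -0.09]
shift after turn, units: [0.069 0.714 0.071]  before turn: [0.071 0.713 0.071]
```

View pics/w31.png

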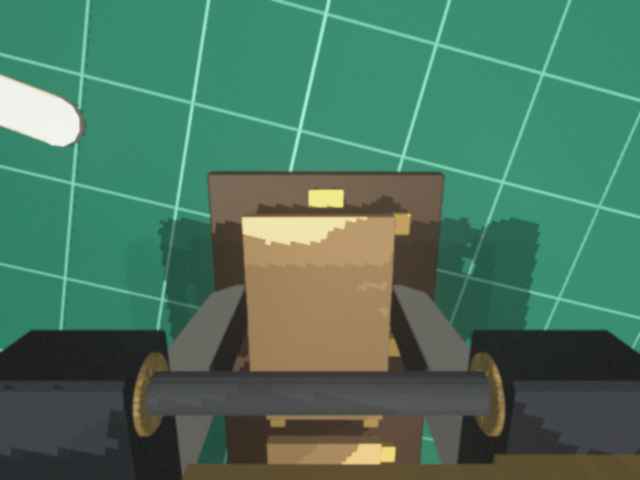

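Request:
carry_out:
  targets:
    - [[0.07,0.3,0.03,0,0.1,0],[0,0.25,0,0,0,0],[0,0.1,0,0,0,0],[0,0,0,0,0,0],[0,0,0,0,0,0]]

```text
time_s: 44.75
tcp_pos: [0.6387, 0.0725, -0.0208]
tcp_rot: [-0.253, 2.093, -2.094]
force: [0.3, 0.2, -0.1]
width: 0.0616
```

```bash
python3 - <<'E'
from h import *
im=camera("wrist")[:,:,::-1];cv2.imwrite("pics/w32.png",im)
x,y=t2w(.063,.002)
plan(x,y,-.022,tray()[1]-np.pi/2)
E
```

```text
tcp [ 0.6387  0.0726 -0.0207] w 0.0614 F [-0.1 -0.  -0.1] t 44.8 j7 -0.83 ydown [ 5.e-04 -1.e-04 -1.e+00]
jaw now deg -76.2 turn (tool rotvec deg) [-0.01  0.04 -0.03]
shift after turn, units: [-0.012  0.043  0.048]  before turn: [-0.012  0.043  0.048]
```

View pics/w32.png

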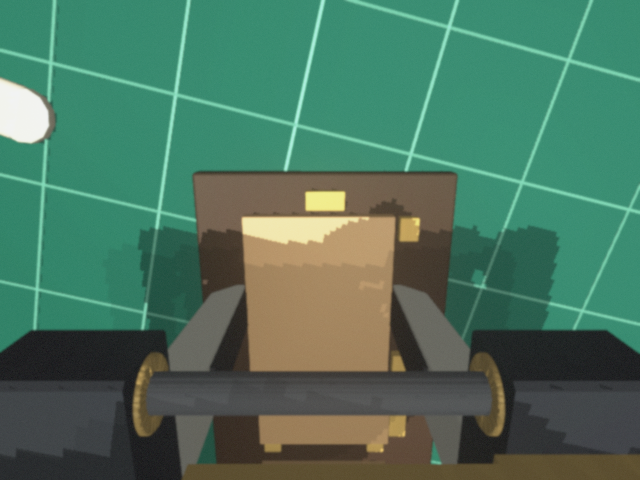

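Request:
carry_out:
  targets:
    - [[0,0.05,0,0,0,0],[0,0.04,0,0,0,0],[0,0,0.04,0,0,0],[0,0,0.04,0,0,0],[0,0,0.03,0,0,0],[0,0,0,0,0,0]]

```text
time_s: 45.55
tcp_pos: [0.6396, 0.0702, -0.0234]
tcp_rot: [-0.253, 2.094, -2.092]
force: [-0.8, 3.7, 4.1]
width: 0.0616
```

Request:
carry_out:
  targets:
    - [[-0.03,0,0,0,0,0],[-0.03,0,0,0,0,0],[-0.03,0,0,0,0,0],[0,0,0,0,0,0]]

```text
time_s: 46.05
tcp_pos: [0.6396, 0.0702, -0.0234]
tcp_rot: [-0.258, 2.098, -2.094]
force: [-5.5, 2.9, 9.2]
width: 0.0617
```

```bash
python3 - <<'E'
from h import *
im=camera("wrist")[:,:,::-1];cv2.imwrite("pics/w33.png",im)
x,y=t2w(.065,.0)
plan(x,y,-.022,tray()[1]-np.pi/2)
E
```

```text
tcp [ 0.6396  0.0702 -0.0234] w 0.0613 F [-5.5  3.2  8.5] t 46.1 j7 -0.83 ydown [-0.0047  0.0011 -1.    ]
jaw now deg -76.2 turn (tool rotvec deg) [0.12 0.02 0.25]
shift after turn, units: [-0.071 -0.046  0.031]  before turn: [-0.071 -0.046  0.031]
```

View pics/w33.png

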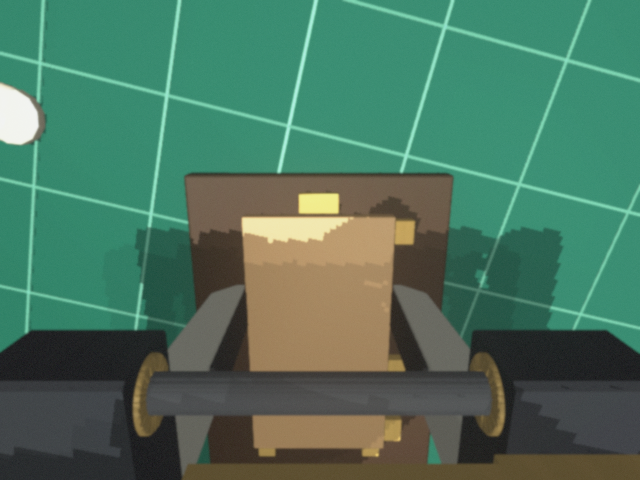

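Request:
carry_out:
  targets:
    - [[0,-0.05,0,0,0,0],[-0.04,0,0,0,0,0],[0,0,0,0,0,0],[0,0,0,0,0,0]]

```text
time_s: 46.6
tcp_pos: [0.6408, 0.0704, -0.0231]
tcp_rot: [-0.258, 2.097, -2.095]
force: [-4.1, 1.8, 1.0]
width: 0.0612
```

```bash
python3 - <<'E'
from h import *
im=camera("wrist")[:,:,::-1];cv2.imwrite("pics/w34.png",im[150:330,200:440].repeat(3,0).repeat(3,1))
x,y=t2w(.065,.0)
plan(x,y,-.022,tray()[1]-np.pi/2)
im=camera("scene")[:,:,::-1];cv2.imwrite("pics/s34.png",cv2.resize(im[200:320,270:390],None,fx=5,fy=5,interpolation=cv2.INTER_CUBIC))
E
```

```text
tcp [ 0.6407  0.0704 -0.0232] w 0.0614 F [-5.3  2.   0.7] t 46.65 j7 -0.84 ydown [-5.e-03  4.e-04 -1.e+00]
jaw now deg -76.2 turn (tool rotvec deg) [0.09 0.02 0.27]
shift after turn, units: [-0.031 -0.039  0.029]  before turn: [-0.031 -0.039  0.029]
```

View pics/w34.png

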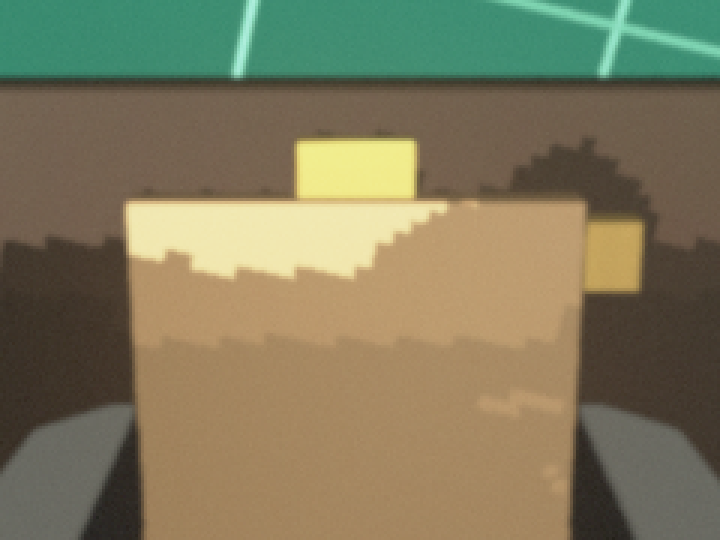

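View pics/s34.png

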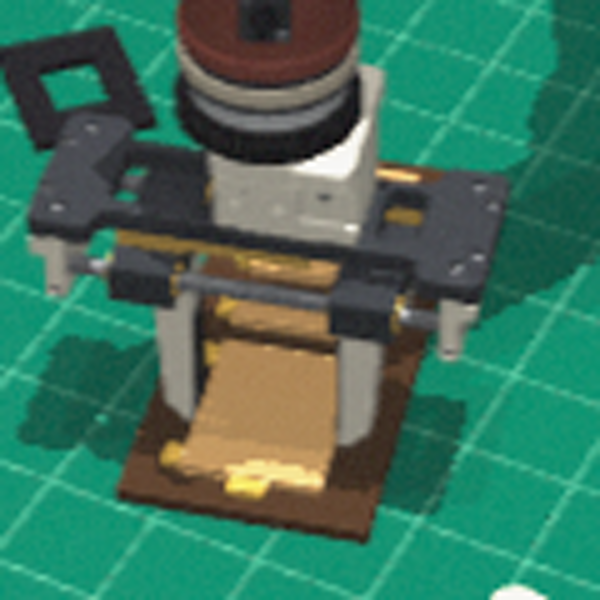

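Request:
carry_out:
  targets:
    - [[0.06,-0.02,-0.02,0,0,0],[0,0,0,0,0,0],[0,0,0,0,0,0],[0,0,0,0,0,0],[0,0,0,0,0,0],[0,-0.5,0,0,0,0],[0,-1,0,0,0,0],[0,-1,0,0,0,0],[0,-1,0,0,0,0],[0,-0.5,0,0,0,0],[0,0,0,0,0,0]]
  gripper: -1

```text
time_s: 48.08
tcp_pos: [0.6418, 0.0704, 0.0998]
tcp_rot: [-0.25, 2.093, -2.093]
force: [-0.2, -0.2, -0.4]
width: 0.0929
```

```bash
python3 - <<'E'
from h import *
im=camera("wrist")[:,:,::-1];cv2.imwrite("pics/w35.png",im)
plan(.55,.36,.1,0)
c=get_calibration("top");im=cv2.imread("pics/top0.png");cv2.imwrite("pics/z35.png",cv2.resize(im[185:260,80:200],None,fx=6,fy=6,interpolation=cv2.INTER_CUBIC))
print(unproj(c,[[103,221]],.058),unproj(c,[[169,230]],.06),unproj(c,[[175,288]],.054))
E
```

```text
tcp [0.6409 0.0706 0.0984] w 0.093 F [ 0.1 -0.4 -0.5] t 48.12 j7 -0.93 ydown [-2.e-04  3.e-04 -1.e+00]
jaw now deg -76.2 turn (tool rotvec deg) [ 2.000e-02 -7.622e+01 -1.000e-02]
shift after turn, units: [-9.646 -0.054 -3.03 ]  before turn: [  0.646  -0.05  -10.09 ]
[[0.55722931 0.37517628 0.058     ]] [[0.53844916 0.25200766 0.06      ]] [[0.43108104 0.24092547 0.054     ]]
```

View pics/z35.png

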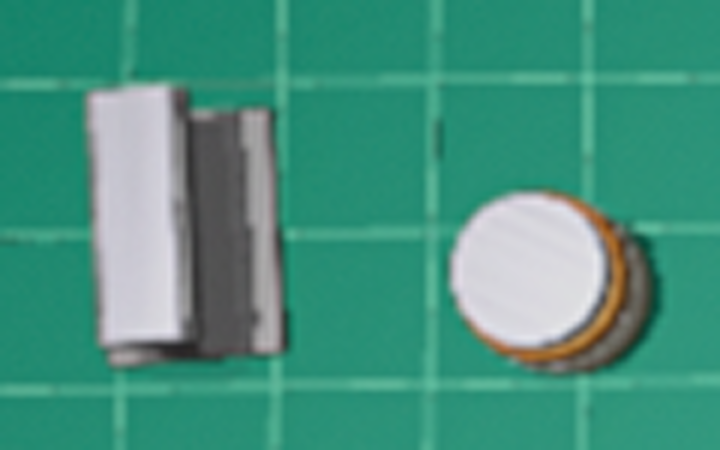

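View pics/w35.png

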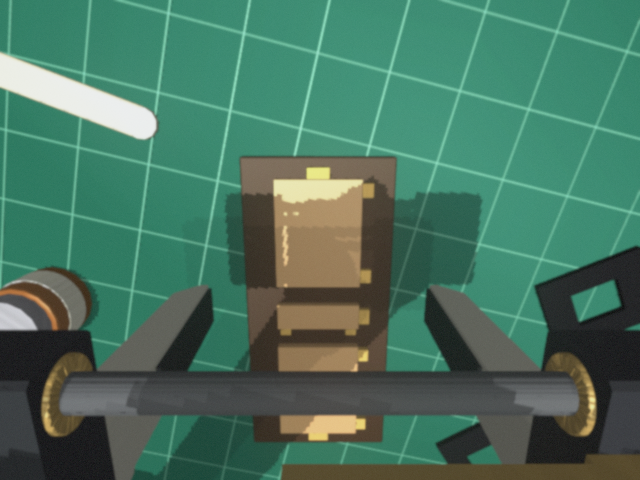

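```bash
python3 - <<'E'
from h import *
c=get_calibration("top")
w=unproj(c,np.array([[87,90],[183,87],[187,340],[100,345]])/6+[80,185],.058)[:,:2]*1000;print(w.round(1));print(cv2.minAreaRect(w.astype(np.float32)),w.mean(0))
w=unproj(c,np.array([[270,110],[284,352]])/6+[80,185],.002)[:,:2]*1000;print("foot right edge",w.round(1))
ang=np.degrees(np.arctan2(*(w[0]-w[1])[::-1]));print(ang)
x,y=.557,.376
path(x,y,.1,-12,15)
E
```

```text
[[597.1 392. ]
 [597.6 362.2]
 [518.3 359.1]
 [517.1 385.9]]
((557.6259155273438, 375.55303955078125), (80.11676025390625, 29.756689071655273), 2.243839979171753) [557.54152881 374.80028048]
foot right edge [[599.7 351.5]
 [520.1 345.4]]
4.445825266431088
[0.02, -0.0, -0.7, 0, -0.8, 0], [0.01, -0.0, -0.7, 0, -0.8, 0], [-0.0, -0.0, -0.7, 0, -0.8, 0], [-0.01, -0.0, -0.7, 0, -0.8, 0], [-0.02, -0.0, -0.7, 0, -0.8, 0], [-0.03, -0.0, -0.7, 0, -0.8, 0], [-0.04, -0.0, -0.7, 0, -0.8, 0], [-0.05, -0.0, -0.7, 0, -0.8, 0], [-0.06, -0.0, -0.7, 0, -0.8, 0], [-0.07, -0.0, -0.7, 0, -0.8, 0], [-0.08, -0.0, -0.7, 0, -0.8, 0], [-0.09, -0.0, -0.7, 0, -0.8, 0], [-0.1, -0.0, -0.7, 0, -0.8, 0], [-0.11, -0.0, -0.7, 0, -0.8, 0], [-0.12, -0.0, -0.69, 0, -0.8, 0],
```

Request:
carry_out:
  targets:
    - [[0.02,0,-0.7,0,0.7,0],[0.03,0,-0.7,0,0.7,0],[0.04,0,-0.7,0,0.7,0],[0.05,0,-0.7,0,0.7,0],[0.05,0,-0.7,0,0.7,0],[0.06,0,-0.7,0,0.7,0],[0.07,0,-0.7,0,0.7,0],[0.08,0,-0.7,0,0.7,0],[0.09,0,-0.7,0,0.7,0],[0.1,0,-0.7,0,0.7,0],[0.11,0,-0.7,0,0.7,0],[0.12,0,-0.7,0,0.7,0]]
  gripper: -0.3

```text
time_s: 49.62
tcp_pos: [0.5721, 0.3152, 0.0965]
tcp_rot: [-0.105, 2.174, -2.176]
force: [-0.6, 0.1, 0.2]
width: 0.0605
```

Request:
carry_out:
  targets:
    - [[0.13,0,-0.7,0,0.7,0],[0.13,0,-0.7,0,0.7,0],[0.14,0,-0.7,0,0.7,0],[0,0,0,0,0,0],[0,0,0,0,0,0]]

```text
time_s: 50.25
tcp_pos: [0.5563, 0.3749, 0.0976]
tcp_rot: [-0.062, 2.191, -2.196]
force: [-0.3, 0.2, 0.6]
width: 0.0605
```

```bash
python3 - <<'E'
from h import *
im=camera("wrist")[:,:,::-1];cv2.imwrite("pics/w36.png",im)
plan(.5575,.376,-.002,np.radians(-86.7))
E
```

```text
tcp [0.5567 0.3746 0.098 ] w 0.0605 F [ 0.3  0.2 -0.1] t 50.3 j7 -1.57 ydown [-5.0e-04 -1.7e-03 -1.0e+00]
jaw now deg -86.8 turn (tool rotvec deg) [-0.1  -0.15  0.03]
shift after turn, units: [-0.031  3.332 -0.046]  before turn: [-0.032  3.332 -0.052]
```

View pics/w36.png

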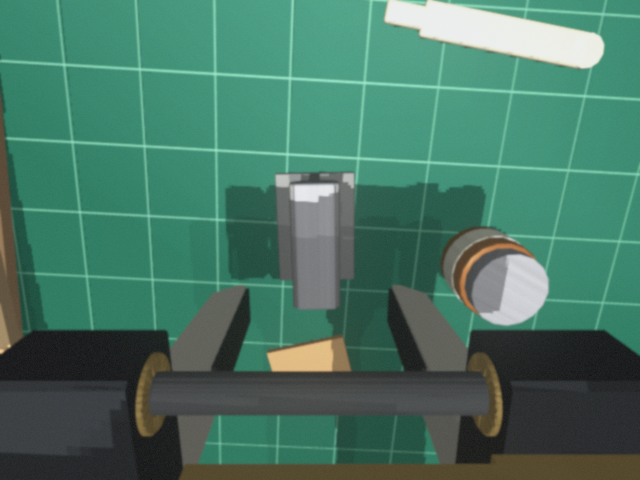

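```bash
python3 - <<'E'
from h import *
c=get_calibration("wrist");w=unproj(c,[[292,184],[341,183],[294,308],[340,308]],.058);print(w.round(4),w.mean(0))
print(unproj(c,[[276,174],[354,173]],.0))
E
```

```text
[[0.5974 0.3915 0.058 ]
 [0.5995 0.3631 0.058 ]
 [0.5188 0.3874 0.058 ]
 [0.5204 0.3583 0.058 ]] [0.55902364 0.3750399  0.058     ]
[[0.5952527  0.40631164 0.        ]
 [0.59896012 0.35057085 0.        ]]
```

Request:
carry_out:
  targets:
    - [[-0.02,0.5,-0.04,0,0,0],[0,0.9,0,0,0,0],[0,0.9,0,0,0,0],[0,0.6,0,0,0,0],[0,0.2,0,0,0,0],[0,0,0,0,0,0]]

```text
time_s: 51.05
tcp_pos: [0.5572, 0.3775, 0.0055]
tcp_rot: [-0.062, 2.192, -2.193]
force: [-0.5, 0.4, 0.3]
width: 0.0606
```

```bash
python3 - <<'E'
from h import *
im=camera("wrist")[:,:,::-1];cv2.imwrite("pics/w37.png",im)
plan(.5575,.376,-.002,np.radians(-86.7))
im=camera("scene")[:,:,::-1];cv2.imwrite("pics/s37.png",cv2.resize(im[200:340,390:530],None,fx=4,fy=4,interpolation=cv2.INTER_CUBIC))
E
```

```text
tcp [0.5576 0.3777 0.0061] w 0.0607 F [ 0.2 -1.6 -0.6] t 51.1 j7 -1.5 ydown [ 1.3e-03  3.0e-04 -1.0e+00]
jaw now deg -86.7 turn (tool rotvec deg) [ 0.01 -0.03 -0.07]
shift after turn, units: [0.007 0.27  0.057]  before turn: [0.007 0.27  0.057]
```

View pics/w37.png

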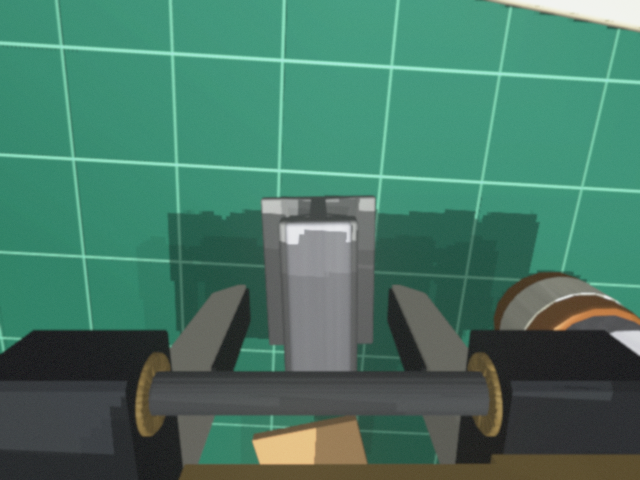

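View pics/s37.png

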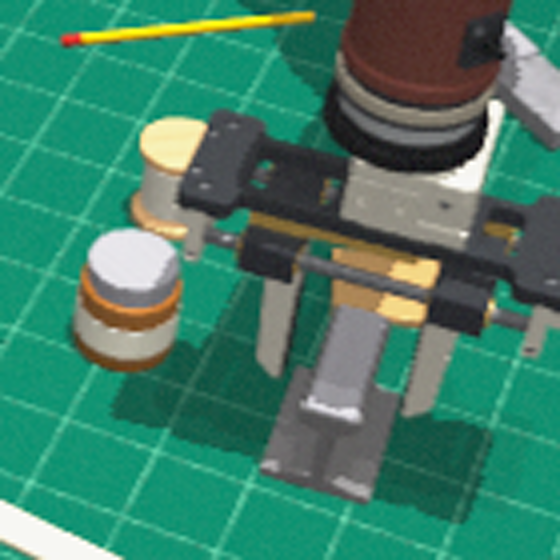

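Request:
carry_out:
  targets:
    - [[-0.02,0.15,0.04,0,0,0],[0,0.1,0,0,0,0],[0,0,0,0,0,0]]

```text
time_s: 51.52
tcp_pos: [0.5573, 0.3765, -0.0023]
tcp_rot: [-0.063, 2.193, -2.193]
force: [-0.2, 0.1, -0.6]
width: 0.0603
```

Request:
carry_out:
  targets:
    - [[0,0,0,0,0,0],[0,0,0,0,0,0],[0,0,0,0,0,0],[0,0,0,0,0,0],[0,0,0,0,0,0],[0,0,0,0,0,0]]
  gripper: 1

```text
time_s: 52.28
tcp_pos: [0.5576, 0.3772, -0.002]
tcp_rot: [-0.063, 2.193, -2.191]
force: [-0.1, 1.4, 1.0]
width: 0.0298
```

Request:
carry_out:
  targets:
    - [[0,-0.2,0,0,0,0],[0,-0.4,0,0,0,0],[0,-0.6,0,0,0,0],[0,-0.6,0,0,0,0],[0,-0.4,0,0,0,0],[0,-0.2,0,0,0,0],[0,0,0,0,0,0],[0,0,0,0,0,0]]

```text
time_s: 53.28
tcp_pos: [0.5569, 0.3765, 0.0692]
tcp_rot: [-0.064, 2.193, -2.194]
force: [-0.0, 0.2, -5.6]
width: 0.0293
```

```bash
python3 - <<'E'
from h import *
im=camera("wrist")[:,:,::-1];cv2.imwrite("pics/w38.png",im)
x,y=t2w(0,0);plan(x,y,.08,tray()[1]-np.pi/2)
path(x,y,.08,-10.4,15)
im=camera("scene")[:,:,::-1];cv2.imwrite("pics/s38.png",cv2.resize(im[200:340,390:530],None,fx=4,fy=4,interpolation=cv2.INTER_CUBIC))
E
```

```text
tcp [0.5569 0.3765 0.0691] w 0.0295 F [ 0.2 -0.7 -6.5] t 53.33 j7 -1.55 ydown [-1.6e-03 -7.0e-04 -1.0e+00]
jaw now deg -86.7 turn (tool rotvec deg) [ -0.03 -10.46   0.1 ]
shift after turn, units: [ 1.844 -0.364 10.602]  before turn: [-0.112 -0.358 10.761]
[-0.01, -0.02, 0.72, 0, -0.69, 0], [0.0, -0.02, 0.72, 0, -0.69, 0], [0.01, -0.02, 0.72, 0, -0.69, 0], [0.02, -0.02, 0.72, 0, -0.69, 0], [0.03, -0.02, 0.72, 0, -0.69, 0], [0.04, -0.02, 0.72, 0, -0.69, 0], [0.04, -0.02, 0.72, 0, -0.69, 0], [0.05, -0.02, 0.72, 0, -0.69, 0], [0.06, -0.02, 0.71, 0, -0.69, 0], [0.07, -0.02, 0.71, 0, -0.69, 0], [0.08, -0.02, 0.71, 0, -0.69, 0], [0.09, -0.02, 0.71, 0, -0.69, 0], [0.1, -0.02, 0.71, 0, -0.69, 0], [0.11, -0.02, 0.71, 0, -0.69, 0], [0.11, -0.02, 0.71, 0, -0.69, 0],
```

View pics/w38.png

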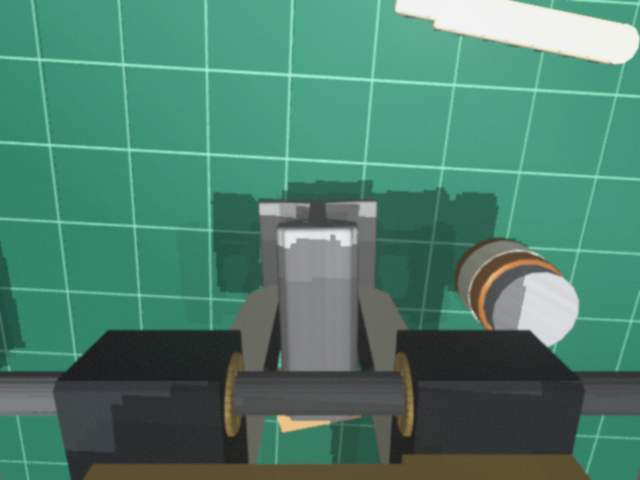

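View pics/s38.png

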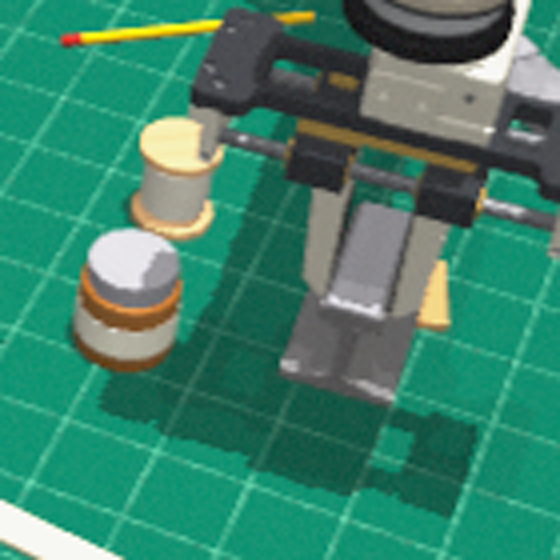

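Request:
carry_out:
  targets:
    - [[0,-0.4,0,0,0,0],[0,-0.6,0,0,0,0],[0,-0.4,0,0,0,0],[-0.01,0,0.72,0,-0.7,0],[0,0,0.72,0,-0.7,0],[0.01,0,0.72,0,-0.7,0],[0.02,0,0.72,0,-0.7,0],[0.03,0,0.72,0,-0.7,0],[0.04,0,0.72,0,-0.7,0],[0.04,0,0.72,0,-0.7,0],[0.05,0,0.72,0,-0.7,0],[0.06,0,0.71,0,-0.7,0]]

```text
time_s: 54.88
tcp_pos: [0.5715, 0.1818, 0.1132]
tcp_rot: [-0.177, 2.134, -2.133]
force: [-0.2, -1.6, -6.1]
width: 0.0295
```

Request:
carry_out:
  targets:
    - [[0.07,0,0.71,0,-0.7,0],[0.08,0,0.71,0,-0.7,0],[0.09,0,0.71,0,-0.7,0],[0.1,0,0.71,0,-0.7,0],[0.11,0,0.71,0,-0.7,0],[0.11,0,0.5,0,-0.7,0],[0,0,0.2,0,0,0],[0,0,0,0,0,0],[0,0,0,0,0,0]]

```text
time_s: 56.0
tcp_pos: [0.5795, 0.0559, 0.1117]
tcp_rot: [-0.255, 2.094, -2.092]
force: [-0.2, 0.6, -5.8]
width: 0.0295
```

```bash
python3 - <<'E'
from h import *
im=camera("wrist")[:,:,::-1];cv2.imwrite("pics/w39.png",im)
x,y=t2w(0,0);plan(x,y,.03,tray()[1]-np.pi/2)
E
```

```text
tcp [0.5795 0.0558 0.1117] w 0.0296 F [-0.1 -0.3 -7.2] t 56.05 j7 -0.88 ydown [-5.e-04  8.e-04 -1.e+00]
jaw now deg -76.1 turn (tool rotvec deg) [0.05 0.15 0.02]
shift after turn, units: [0.037 2.724 0.042]  before turn: [0.036 2.724 0.044]
```

View pics/w39.png

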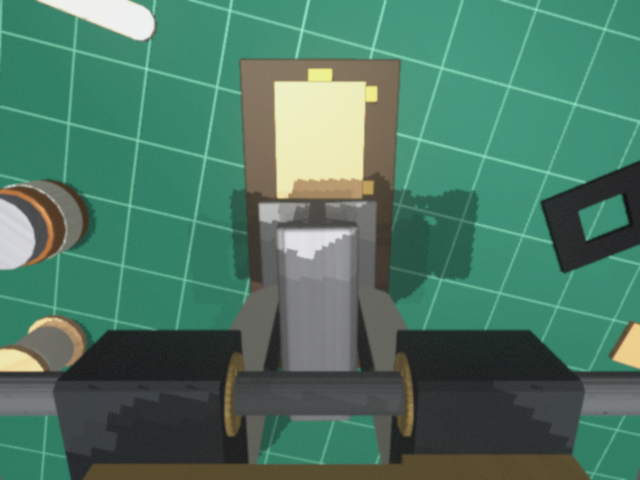

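Request:
carry_out:
  targets:
    - [[0.03,0.4,0.04,0,0.1,0],[0,0.7,0,0,0,0],[0,0.7,0,0,0,0],[0,0.5,0,0,0,0],[0,0.3,0,0,0,0],[0,0.1,0,0,0,0],[0,0,0,0,0,0],[0,0,0,0,0,0]]

```text
time_s: 57.05
tcp_pos: [0.5796, 0.0529, 0.0316]
tcp_rot: [-0.25, 2.094, -2.094]
force: [-0.1, -0.3, -5.7]
width: 0.0295
```

```bash
python3 - <<'E'
from h import *
im=camera("wrist")[:,:,::-1];cv2.imwrite("pics/w40.png",im)
x,y=t2w(0,0);plan(x,y,.0125,tray()[1]-np.pi/2)
im=camera("scene")[:,:,::-1];cv2.imwrite("pics/s40.png",cv2.resize(im[200:320,270:390],None,fx=5,fy=5,interpolation=cv2.INTER_CUBIC))
E
```

```text
tcp [0.5795 0.053  0.0316] w 0.0294 F [-0.4  0.1 -6.1] t 57.1 j7 -0.79 ydown [ 0.0013  0.     -1.    ]
jaw now deg -76.3 turn (tool rotvec deg) [-0.01 -0.06 -0.07]
shift after turn, units: [ 0.015  0.636 -0.052]  before turn: [ 0.015  0.636 -0.052]
```

View pics/w40.png

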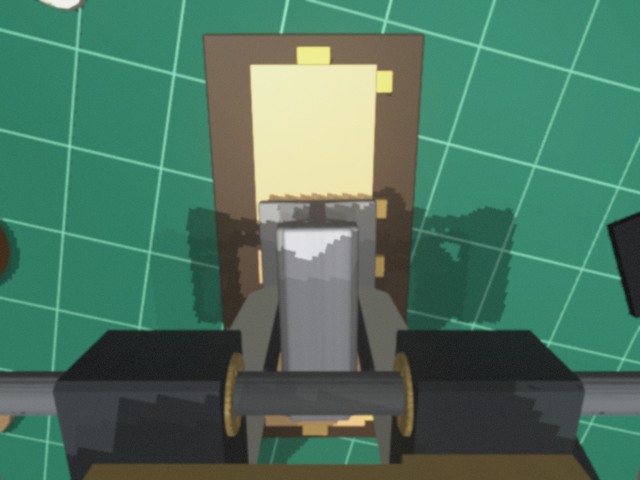

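View pics/s40.png

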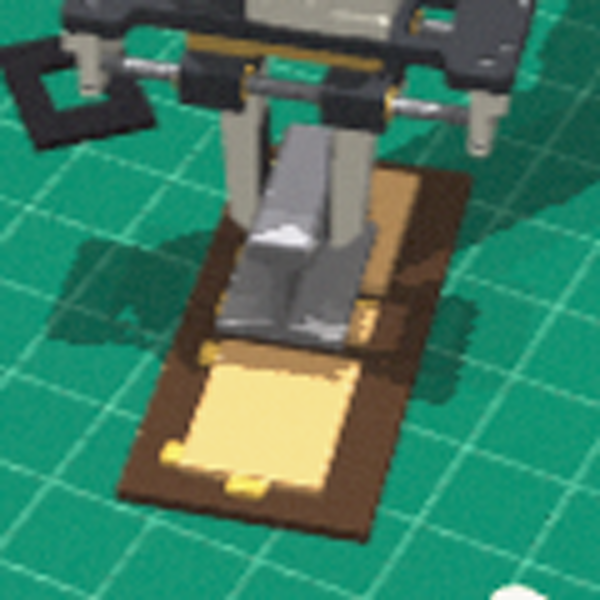

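Request:
carry_out:
  targets:
    - [[0.01,0.2,-0.05,0,0,0],[0,0.2,0,0,0,0],[0,0.12,0,0,0,0],[0,0.05,0,0,0,0],[0,0,0,0,0,0],[0,0,0,0,0,0]]

```text
time_s: 57.9
tcp_pos: [0.5785, 0.0543, 0.014]
tcp_rot: [-0.251, 2.094, -2.095]
force: [0.1, 0.3, -5.7]
width: 0.0299
```

Request:
carry_out:
  targets:
    - [[0,0.04,0,0,0,0],[0,0,0,0,0,0],[0,0,0,0,0,0]]

```text
time_s: 58.28
tcp_pos: [0.5783, 0.0544, 0.0127]
tcp_rot: [-0.251, 2.095, -2.095]
force: [-0.3, 0.3, -5.8]
width: 0.0295
```

Request:
carry_out:
  targets:
    - [[0,0.04,0,0,0,0],[0,0,0,0,0,0],[0,0,0,0,0,0]]

```text
time_s: 58.65
tcp_pos: [0.5785, 0.0544, 0.0119]
tcp_rot: [-0.251, 2.095, -2.094]
force: [-1.6, -0.1, -0.2]
width: 0.0297
```

Request:
carry_out:
  targets:
    - [[0,0.03,0,0,0,0],[0,0,0,0,0,0],[0,0,0,0,0,0]]

```text
time_s: 59.02
tcp_pos: [0.5785, 0.0544, 0.0119]
tcp_rot: [-0.25, 2.095, -2.093]
force: [-4.0, 0.9, 6.2]
width: 0.0298
```

Request:
carry_out:
  targets:
    - [[0,-0.03,0,0,0,0],[0,0,0,0,0,0],[0,0,0,0,0,0],[0,0,0,0,0,0],[0,0,0,0,0,0],[0,0,0,0,0,0]]
  gripper: -0.3

```text
time_s: 59.78
tcp_pos: [0.5783, 0.0543, 0.0114]
tcp_rot: [-0.251, 2.095, -2.095]
force: [-0.3, 0.2, -0.1]
width: 0.0604
```

Request:
carry_out:
  targets:
    - [[0,-0.3,0,0,0,0],[0,-0.8,0,0,0,0],[0,-1,0,0,0,0],[0,-1,0,0,0,0],[0,-1,0,0,0,0],[0.6,-0.3,0,0,0,0],[0.6,0,0,0,0,0],[0.4,0,0,0,0,0],[0,0,0,0,0,0]]

```text
time_s: 60.9
tcp_pos: [0.5312, 0.043, 0.1438]
tcp_rot: [-0.25, 2.096, -2.095]
force: [0.7, 0.3, 0.3]
width: 0.0603
```

```bash
python3 - <<'E'
from h import *
plan(.5,.05,.15,0)
im=camera("wrist")[:,:,::-1];cv2.imwrite("pics/w41.png",im)
im=camera("scene")[:,:,::-1];cv2.imwrite("pics/s41.png",cv2.resize(im[200:320,270:390],None,fx=5,fy=5,interpolation=cv2.INTER_CUBIC))
im=camera("top")[:,:,::-1];cv2.imwrite("pics/t41.png",im)
E
```

```text
tcp [0.5312 0.043  0.1438] w 0.0603 F [0.7 0.3 0.3] t 60.9 j7 -0.88 ydown [-0.e+00  5.e-04 -1.e+00]
jaw now deg -76.4 turn (tool rotvec deg) [ 2.000e-02 -7.637e+01 -2.000e-02]
shift after turn, units: [-0.234 -0.208 -1.039]  before turn: [ 0.955 -0.208 -0.472]
```

View pics/w41.png

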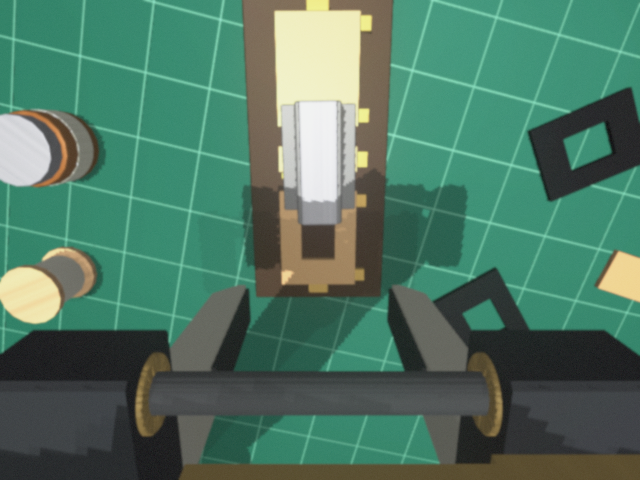

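View pics/s41.png

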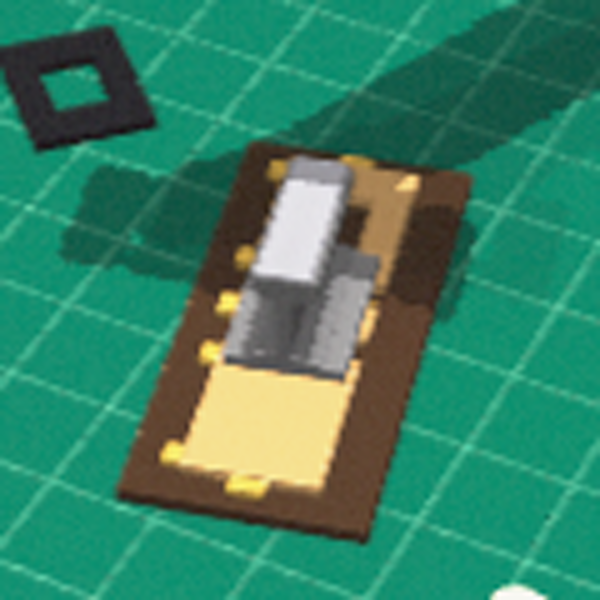

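View pics/t41.png

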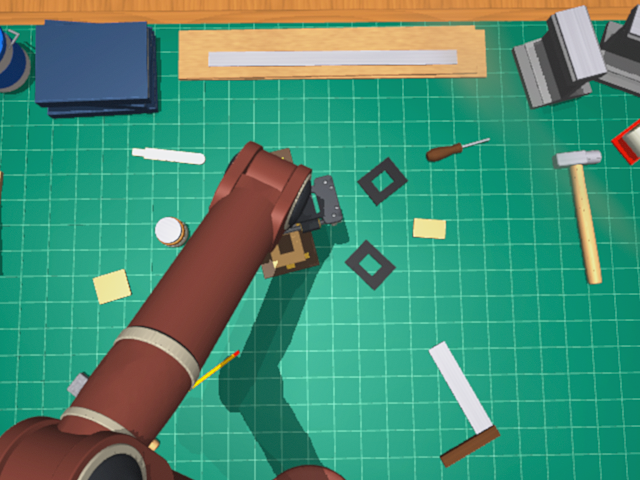

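Request:
carry_out:
  targets:
    - [[0,-0.4,0.8,0,0,0],[0,-0.3,1,0,0,0],[0,0,1,0,0,0],[0,0,1,0,0,0],[0,0,1,0,0,0],[0,0,1,0,0,0],[0,0,1,0,0,0],[0,0,1,0,0,0],[0,0,1,0,0,0],[0,0,1,0,0,0],[0,0,0.6,0,0,0],[0,0,0,0,0,0]]

```text
time_s: 62.55
tcp_pos: [0.6052, -0.2615, 0.1641]
tcp_rot: [-0.25, 2.095, -2.097]
force: [-0.2, 0.5, 0.2]
width: 0.0607
```

```bash
python3 - <<'E'
from h import *
im=camera("top")[:,:,::-1].copy();cv2.imwrite("pics/t42.png",im)
c=get_calibration("top");hsv=cv2.cvtColor(im,cv2.COLOR_BGR2HSV);m=cv2.inRange(hsv,(12,50,150),(32,200,255))
for p,r,a in rects(c,m,.006,150,4000): print("beech",p.round(),np.round(r[0],1),np.round(r[1],1),round(r[2],1),a)
b=tray()
def T(w):
    d=w-b[0];return np.array([d@[np.cos(b[1]),np.sin(b[1])],d@[-np.sin(b[1]),np.cos(b[1])]])*1000
m=cv2.inRange(hsv,(0,0,150),(180,35,255));m[:150]=0;m[280:]=0;m[:,:230]=0;m[:,330:]=0
for p,r,a in rects(c,m,.072,50,4000): print("rail head",p.round(),np.round(r[0],1),np.round(r[1],1),round(r[2],1),a,T(np.array(r[0])/1000))
cv2.imwrite("pics/t42z.png",cv2.resize(im[140:285,220:340],None,fx=5,fy=4,interpolation=cv2.INTER_CUBIC))
E
```

```text
beech [ 11. 474.] [ 89.6 549.5] [62.1 26.7] 63.8 265.5
beech [136. 431.] [166.7 321.7] [98.2 18.8] 51.4 475.0
beech [176. 288.] [432.7 249.1] [54. 46.] 89.2 534.0
beech [112. 286.] [437.9 372.7] [52.3 62.4] 16.5 833.5
beech [286. 241.] [516.9  36.1] [82.3 72.9] 13.6 628.5
beech [586. 224.] [ 548.5 -552.1] [237.6  25.7] 5.6 1365.5
beech [269. 178.] [648.1  67.7] [89.2 71.8] 14.1 976.5
rail head [288. 207.] [576.4  30.1] [74.9  9.6] 14.5 148.5 [ -8.00515372 -23.02280138]
rail head [272. 208.] [574.7  59.2] [86.4 41.2] 14.5 850.5 [-2.70888967  5.69128137]
```

View pics/t42z.png

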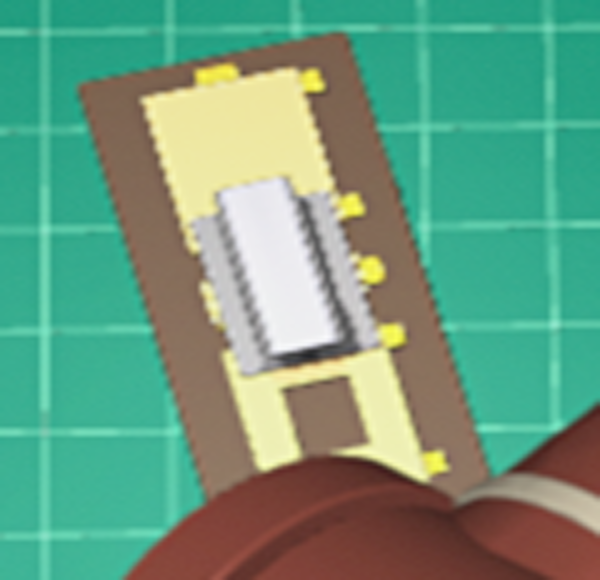

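```bash
python3 - <<'E'
from h import *
c=get_calibration("top");b=tray()
def T(w):
    d=w-b[0];return np.c_[d@[np.cos(b[1]),np.sin(b[1])],d@[-np.sin(b[1]),np.cos(b[1])]]*1000
for P,z in (([(218,190),(290,178),(340,343),(270,355)],.072),([(192,222),(330,190),(382,347),(243,373)],.018)):
    t=T(unproj(c,np.array(P)/[5,4]+[220,140],z)[:,:2]);print(t.round(1),t.mean(0).round(1))
E
```

```text
[[ 39.3  11.9]
 [ 38.2 -15.4]
 [-41.4 -14.3]
 [-40.3  12.1]] [-1.1 -1.4]
[[ 37.7  26.5]
 [ 39.6 -29.3]
 [-40.  -29.7]
 [-38.9  25.3]] [-0.4 -1.8]
```

```bash
python3 - <<'E'
from plant import ticket,status
s=status.get_state();print(s["time_s"],s["force"],abs(s["joint_vel"]).max())
print(ticket.close_job())
E
```

```text
62.6 [ 0.04138554  0.67382623 -0.36458365] 0.026550398367862608
the job is handed in; nothing more can be done
None
```

I gathered the spine strip, window board and plain board into the tray, slid each against its tail stops and its side stop, and stood the rail weight across them. The job was handed in at 62.6 s of the 131 s allowed. No verdict is reported, so the results below are my own measurements.

**Boards and strip:** the wrist and scene pictures show all three flat and touching their stops. When I slid each one home the force rose at the stops. The two boards' home positions came out 129.8 mm apart, against 130 mm nominal.

**Rail weight:** in the last top view its centre was about (−1, −1.6) mm from the tray centre, square to the tray to within about 0.03 rad. It took its load at the expected height.

**Things to leave:**
- **Short board:** its position matches the start to under 1 mm.
- **Wide strip:** last measured unmoved at about 9 s. It looked undisturbed at 61 s, but the arm hid it in the last picture.
- **Jar and spool:** they looked upright and unmoved in the last pictures, but I did not re-measure them exactly.

**Failed or disagreeing:**
- **TCP offset:** the fingertips sit about 32 mm behind the reported TCP. My first grips on the strip therefore closed above it, without touching it. I found the offset from the pictures and by lightly touching the table, then corrected for it.
- **Wrist camera:** it differed from the top camera by 1–3 mm, so the final alignment was done against the stops by touch.
- **Last top view:** the arm hid part of the window board, so its home position rests on the earlier wrist pictures and the touch check.

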